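Slide the rails and panel into a grooved cabinet-door frame

TASK

Finish the dry fit of the small two-panel cabinet door on the bench: through the open end of the frame slide the narrow middle rail, then the panel that is drying on edge in the kerfed stand, then the wider top rail (rebated edge first), all running in the grooves of the two stiles. Push everything up tight so that each part butts against the next and the top rail closes the frame flush with the ends of the stiles, and leave the sanding block, tape measure, marker and square where they are.

Things in the scene. Friction and masses are not known exactly. Their poses are not given: they have to be found in the camera images.
- frame: Half-built door frame of pale timber, flat on a plywood board, fixed. Origin at bench level in the middle of its open end (mouth), which faces the robot; +x into the frame along the two stiles, +y left, z up. Board x -90 to 210, y +-100, 12 mm thick. Stiles x 0 to 190, inner faces y = +-55, tops z = 35; outside them jig battens to y = +-100, z = 30. Bottom rail closes the far end
- mouth (a point): Middle of the frame's open end, on the top of the dark packing sheet (16 mm above the bench), on which parts slide straight into the grooves. The sheet is 128 mm wide and starts 85 mm in front of the mouth. All parts pushed tight, their origins lie at frame x = 131 (lower panel), 98 (middle rail), 65 (panel), 21 mm (top rail; its outer face 2 mm inside the stile ends)
- left_groove (a point): Mouth of the left stile's groove, at frame (0, 59.5, 21.5) mm; the right one is its mirror image. Each groove runs the whole stile, is 9 mm deep (y 55 to 64) and spans z 16 to 27 mm above the bench. Mouth corners are eased over the first 12 mm: the lip above the groove opens from y 55 to 60, the groove bottom from 64 to 68 mm
- bottom_rail (a point): Middle of the fixed bottom rail's inner face, at frame (156, 0, 21) mm, where the lower panel butts. Its upper lip (above z = 27) overhangs to x = 149 mm and covers that panel's edge
- lower_panel: Plain plywood panel 122 x 50 x 8 mm already lying in the grooves, 2 to 25 mm short of its tight place; it slides freely and is driven home by the middle rail pushed against it. Origin at its centre; own x along the 8 mm thickness, y along the 122 mm, z along the 50 mm
- mid_rail: Middle rail, the narrower of two pale bars lying on the bench, 18 mm thick, 50 g. Lower part (z 0 to 8 mm) 16 wide, 122 mm long: its ends are tongues for the grooves. Upper part (z 10 to 18) 28 wide, 104.5 mm long, overhanging 6 mm along both long edges (rebates that cover the panels' edges). Origin: centre of the underside; x across (symmetrical), y along, z up
- top_rail: Top rail, the wider bar, 18 mm thick, 90 g. Lower part (z 0 to 8 mm): x -19 to 19, 122 mm long in y with tongues at both ends. Upper part (z 10 to 18): x -19 to 25, 104.5 mm long; it overhangs 6 mm on the +x edge, the rebated edge, which goes first into the frame and over the panel's edge; the -x face is plain. Origin: centre of the lower part's underside; y along, z up
- top_rail_rebate (a point): Middle of the top rail's rebated edge: 25 mm from the rail's origin along its +x, 14 mm up
- panel: Second plywood panel, 122 x 50 x 8 mm, 50 g, both faces alike. Starts on a long edge in the middle kerf of the stand, top edge 60 mm above the bench. Origin at its centre; own x along the 8 mm thickness, y along the 122 mm, z along the 50 mm (up at the start). In the frame it lies flat, either face up
- stand: Kerfed block of darker timber, 64 x 150 x 24 mm (y along), three saw kerfs along y; the middle one (10 mm wide, on the centre line, floor 10 mm above the bench) holds the panel. Fixed. Origin: centre of its underside
- sanding_block: Bystander: sanding block 63 x 112 x 30 mm (y along), origin at the centre of its underside
- tape_measure: Bystander: yellow tape measure 38 x 80 x 64 mm standing right of the frame, origin at the centre of its underside
- marker: Bystander: white and black marker pen 135 mm long, 17 mm thick, lying left of the frame
- try_square: Bystander: steel combination square 211 x 120 x 25 mm at the far right
Not all that is in view belongs to the job. What is shaped like the top_rail but pink is not meant.

How it is judged:
At the end, for the whole second after the job is handed in: In order from the far end lower panel, middle rail, panel, top rail lie flat in the frame at rest, each within 4.5 mm of its tight place (top rail at most 2.5 mm proud of the stile ends), 5.5 mm of the centre line and 0.05 rad of square, rails right way up, top rail rebate inward (x of lower_panel in the frame of frame between 0.1265 and 0.1345 m and y of lower_panel in the frame of frame between -0.0055 and 0.0055 m and z of lower_panel in the frame of frame between 0.017 and 0.023 m and angle between the y axis of each of lower_panel, mid_rail, panel, top_rail and the y axis of frame, either way round below 0.05 rad and angle between the x axis of each of lower_panel, panel and the z axis of frame, either way round below 0.05 rad and linear speed of each of lower_panel, mid_rail, panel, top_rail below 0.01 m/s and x of mid_rail in the frame of frame between 0.0935 and 0.1015 m and y of mid_rail in the frame of frame between -0.0055 and 0.0055 m and z of mid_rail in the frame of frame between 0.013 and 0.019 m and angle between the z axis of each of mid_rail, top_rail and the z axis of frame, either way round below 0.05 rad and x of panel in the frame of frame between 0.0605 and 0.0685 m and y of panel in the frame of frame between -0.0055 and 0.0055 m and z of panel in the frame of frame between 0.017 and 0.023 m and x of top_rail in the frame of frame between 0.0165 and 0.0245 m and y of top_rail in the frame of frame between -0.0055 and 0.0055 m and z of top_rail in the frame of frame between 0.013 and 0.019 m and x of top_rail_rebate in the frame of frame between 0.038 and 0.05 m and angle between each of mid_rail, top_rail's own z axis and vertical below 0.1 rad); the robot touches nothing.
It fails at once if a bystander (sanding block) is pushed away by more than 30 mm (distance of sanding_block from where it was at the start of the episode above 0.03 m).
It fails at once if a bystander (tape measure) is pushed away by more than 30 mm (distance of tape_measure from where it was at the start of the episode above 0.03 m).
It fails at once if a bystander (marker) is pushed away by more than 30 mm (distance of marker from where it was at the start of the episode above 0.03 m).
It fails at once if a bystander (try square) is pushed away by more than 30 mm (distance of try_square from where it was at the start of the episode above 0.03 m).
It also fails if it takes over 72 s, if anything falls off the work surface, if the arm or the gripper's body presses on something with over 40 N, if the wrist force passes 120 N, or if a joint passes its speed limit or range.

ROBOT

A 6-joint arm with a two-finger parallel gripper is mounted at the origin on a cart in front of the work surface, level with it; the furniture and walls round the work are solid. World frame = base frame: x ahead of the robot, y to its left, z up, the work surface at z = 0. Lengths are in m, angles in rad, forces in N, time in s.
With the tool pointing down it reaches from about 0.375 to 0.9 m from the base axis. Payload 3.1 kg.
Tool frame: the origin (TCP) lies at the very end of the fingers, on their centre line; the grasp point (between the pads) lies 19 mm behind it; z points along the fingers, y is the line along which they close (so a half turn about z gives the same grasp; the last joint's range is limited). The gripper opens to 87 mm and grips with 3 to 60 N. Pads are 19 mm wide; open, the fingers measure 117 mm over their backs; the gripper's body (75 mm by 190 mm) begins 51 mm behind the grasp point.
Start: joints at [-1.31, 0.527, 1.433, -0, 1.181, -0.178], TCP at [0.266, -0.565, 0.223] pointing down, gripper open.
Joint ranges: [-3.08, 3.08], [-0.75, 2.2], [0.22, 2.44], [-1.43, 4.57], [0, 2.65], [-2.85, 2.85]. Speed limits (rad/s): [2.79, 2.79, 3.14, 3.14, 3.14, 3.14].

INTERFACE

Orientations are given as a unit quaternion [x, y, z, w].
In Python, from rig import robot gives the robot as it stands. The module is installed in compiled form; this text tells all that it offers.
- The arm moves only by the tool play_rows, never from a script. Its argument "steps" is one flat list of numbers, 5 for each row, row after row: the opening, from -1 (shut) to 1 (fully open), then the shift along the tool's x, y, z as a fraction of full scale, then the turn about the tool's z as a fraction of full scale. In form: [claw, tx, ty, tz, twist, claw, tx, ty, tz, twist, ...]. A call has exactly 10 rows; each row shifts and turns the commanded pose from where the row before left it, along the tool's axes as they then stand; what a row does not reach is not made up. Full scale, the value 1, is 0.03 m for a shift and 0.1 rad for a turn. A row lasts 1/10 s, in which the tool goes at most 50 mm and 8.59 degrees, less where a joint would pass 70% of its speed; a pose out of reach is approached as far as the arm can. A call with a number of a shift or a turn outside -1 to 1 is refused whole. A call with a gripper value outside its range is refused whole. The fingers move at their own pace and stop on an object; "grip_force" is the grip in N (left out, the last holds). Time passes only in rows, so rows that do not move let the fingers close, or fill a call up. It gives the time, the measured TCP pose, the force, the opening and the grip force at its end, in the units of the state.
- robot.get_obs(): the state, without advancing time (a new reading comes with each control period).
- robot.camera(name): name is "side" or "top"; returns a dict with "image" (400x640x3 uint8, red, green, blue), "mtx" (3x3 intrinsics, pixels), "rvec" (rotation vector, rad) and "tvec" (3), from world to camera coordinates, as OpenCV has them. Camera axes: x right, y down, z forward; pixel columns grow to the right and rows downward; lengths in m; the calibration is good to about 2 mm. A picture is of the moment at which its call begins. There is no depth.
- robot.hand_in(): hands the job in; it is judged then, once.
The state is a dict: "time": time; "q": joint angles; "joint_velocities": joint speeds; "joint_torque": joint torques, N m; "position": TCP position; "tool_rot": TCP orientation; "ft_force": force on the tool from outside, world axes, zero at the start; "moment": the same for the moment, N m; "grip_width": finger opening in m; "grip_force": force on a finger pad.
Only numpy, scipy, OpenCV 4.12 (cv2) and the standard library are available. Lean on these libraries where they do the work, as an engineer would, in place of code of your own. Each camera call takes 0.05 s, during which the arm holds its last target. There are 200 camera calls.

## Working session

There is one attempt and no reset: what is moved stays moved. The work goes in short steps, Python scripts to look and compute and a tool call to move; the robot and the scene stay as the last step left them, time stands still between calls to the robot, and variables do not carry over. Pictures are saved under pics/ and viewed, at most 10 in all, crops included, and the job is handed in when it is done.

Besides the shell and the picture viewer there is one more tool, called after "Request:" as name(argument=value, ...) on one line, values as JSON. play_rows: Moves the arm, as the interface text tells. Shift numbers are shares of 0.03 m and turn numbers shares of 0.1 rad, none past 1 either way. Its arguments: {"type":"object","properties":{"steps":{"type":"array"},"grip_force":{"type":"number"}},"required":["steps"]}

```bash
mkdir -p pics
python3 - <<'E'
from rig import robot
import cv2,pickle
d={}
for n in("top","side"):
    c=robot.camera(n);d[n]=c
    cv2.imwrite(f"pics/{n}0.png",cv2.cvtColor(c["image"],cv2.COLOR_RGB2BGR))
    print(n,c["mtx"].tolist(),c["rvec"],c["tvec"])
pickle.dump(d,open("c0.pkl","wb"))
o=robot.get_obs();print({k:o[k] for k in("time","position","tool_rot","grip_width")})
E
```

```text
top [[449.2825571520529, 0.0, 314.1190134299335], [0.0, 449.2825571520529, 199.05261751458107], [0.0, 0.0, 1.0]] [ 2.20294049 -2.13581884  0.12611141] [-0.17654162  0.51577387  1.86653955]
side [[362.0309649167415, 0.0, 317.19073041013115], [0.0, 362.0309649167415, 197.5675772765867], [0.0, 0.0, 1.0]] [ 1.5775667  -2.02043572  0.79177845] [-0.02102944  0.44641006  1.14696976]
{'time': 0.1, 'position': array([ 0.26594856, -0.56487717,  0.2216643 ]), 'tool_rot': array([ 9.75919343e-01,  2.18129552e-01, -5.26924007e-05, -9.65066500e-04]), 'grip_width': 0.08710036865162665}
```

View pics/top0.png

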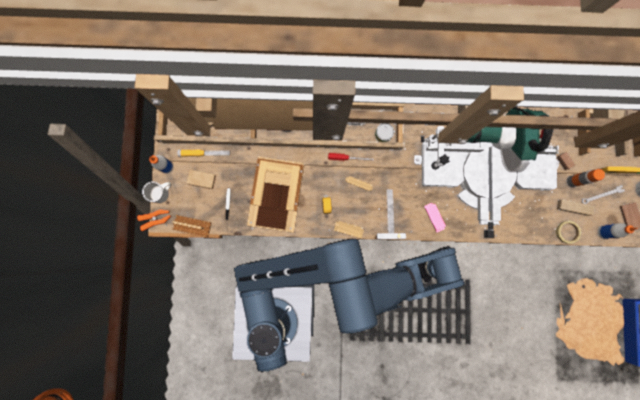

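View pics/side0.png

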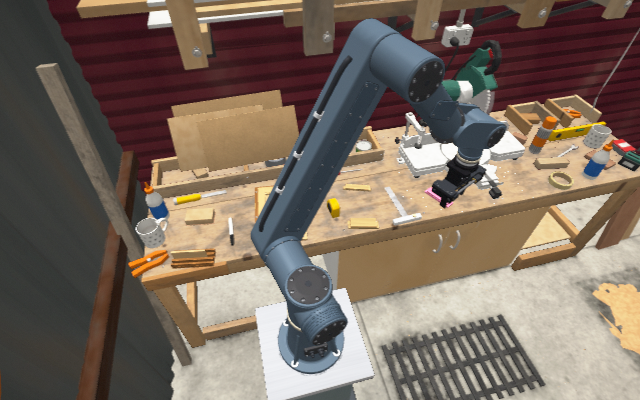

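Top view: frame at about (275,195). The narrower pale bar is at (360,183) and the wider one at (349,229). The pink lookalike is at (434,217), the stand with the panel at (190,226), and the sanding block at (200,180). Next I'll enlarge the area.

Run:
```python
import cv2,pickle
d=pickle.load(open("c0.pkl","rb"))
t=cv2.cvtColor(d["top"]["image"],cv2.COLOR_RGB2BGR)
import numpy as np
def crop(x0,y0,w,h,s):
    c=cv2.resize(t[y0:y0+h,x0:x0+w],None,fx=s,fy=s,interpolation=cv2.INTER_CUBIC)
    for i in range(0,w,10):
        cv2.line(c,(int((i+.5)*s),0),(int((i+.5)*s),4 if i%20 else 10),(255,255,255),1)
        if i%20==0: cv2.putText(c,str(x0+i),(int(i*s)-8,22),0,.4,(255,255,255),1)
    for j in range(0,h,10):
        cv2.line(c,(0,int((j+.5)*s)),(6,int((j+.5)*s)),(255,255,255),1); cv2.putText(c,str(y0+j),(8,int((j+.5)*s)+4),0,.4,(255,255,255),1)
    return c
cv2.imwrite("pics/a.png",crop(240,150,80,90,6.6))
b=np.vstack([crop(320,170,80,75,7)]);cv2.imwrite("pics/b.png",b)
cv2.imwrite("pics/c.png",crop(145,170,90,75,7))
```

```text
(no output)
```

View pics/a.png

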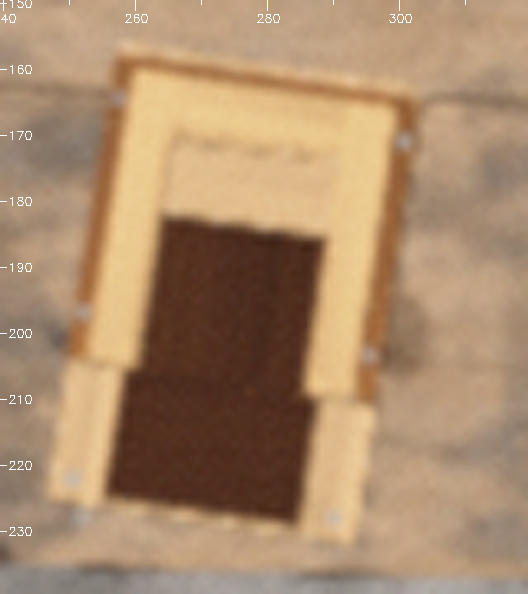

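View pics/b.png

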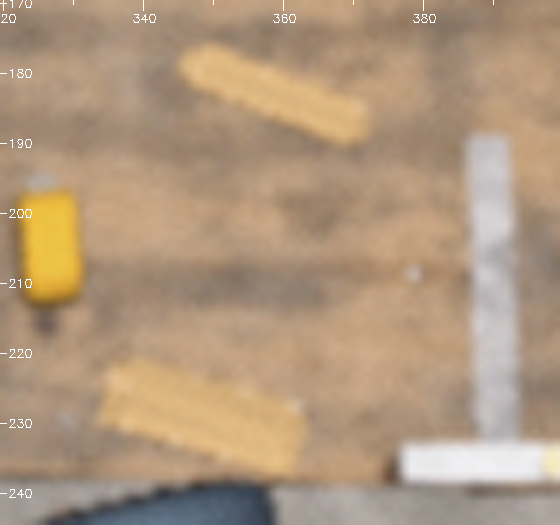

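View pics/c.png

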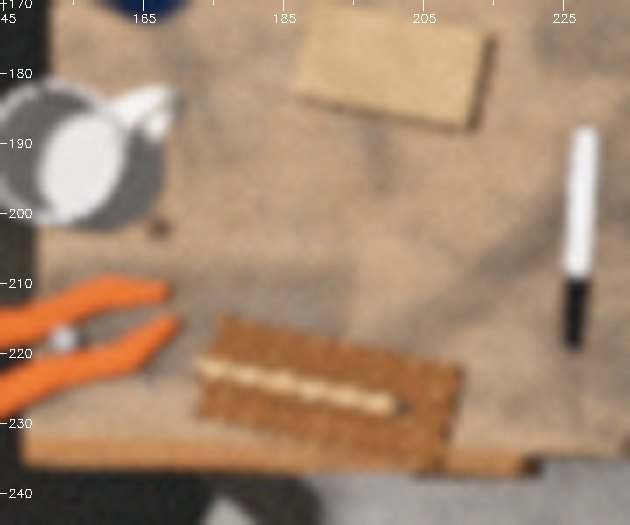

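The crops confirm the candidates. The mid rail is the narrow bar at about (358.5,183) and the top rail is the wider pale one at about (348.5,229), not the pink one at (434,217). The panel lies on edge in the stand from about (173,222) to (203,228), and the frame mouth is at about (273,207). Next I'll fit wireframe outlines to the image gradients.

```bash
cat > h.py <<'E'
import numpy as np,cv2
from scipy.optimize import minimize
def cam(c):
    R=cv2.Rodrigues(c["rvec"])[0];return R,np.asarray(c["tvec"]).ravel(),c["mtx"]
def ray(c,u,v,z):
    R,t,K=cam(c);d=R.T@np.linalg.solve(K,[u,v,1]);o=-R.T@t;return o+d*(z-o[2])/d[2]
def proj(c,P):
    return cv2.projectPoints(np.asarray(P,float),c["rvec"],c["tvec"],c["mtx"],None)[0][:,0]
def rect(x0,x1,y0,y1,z):
    p=[(x0,y0,z),(x1,y0,z),(x1,y1,z),(x0,y1,z)];return [(p[i],p[(i+1)%4]) for i in range(4)]
def score(c,segs,pose,s=1.0):
    g=cv2.GaussianBlur(c["image"].astype(np.float32),(0,0),s)
    gx=cv2.Sobel(g,cv2.CV_32F,1,0,scale=.125);gy=cv2.Sobel(g,cv2.CV_32F,0,1,scale=.125)
    x,y,a=pose;M=np.array([[np.cos(a),-np.sin(a),0],[np.sin(a),np.cos(a),0],[0,0,1]])
    tot=0
    for p,q in segs:
        n=max(6,int(np.linalg.norm(np.subtract(q,p))*500))
        L=np.linspace(p,q,n)/1000. if False else np.linspace(p,q,n)
        uv=proj(c,L@M.T+[x,y,0]).astype(np.float32)
        d=uv[-1]-uv[0];l=np.linalg.norm(d);nn=np.array([-d[1],d[0]])/l
        A=[cv2.remap(G,uv[None,:,0].copy(),uv[None,:,1].copy(),cv2.INTER_LINEAR)[0] for G in(gx,gy)]
        e=np.abs((A[0]*nn[0]+A[1]*nn[1]).mean(0)).sum()   # signed mean along the edge
        tot+=e*l
    return tot
def fit(cs,segs,p0,rad=(.012,.012,.12)):
    f=lambda p:-sum(score(c,segs,(p[0],p[1],p[2]/10),s=1.0) for c in cs)
    best=None
    rng=np.random.default_rng(0)
    for k in range(10):
        st=np.array([p0[0],p0[1],p0[2]*10])+(rng.uniform(-1,1,3)*[rad[0],rad[1],rad[2]*10] if k else 0)
        S=np.vstack([st]+[st+np.eye(3)[i]*[.004,.004,.3] for i in range(3)])
        r=minimize(f,st,method="Nelder-Mead",options=dict(initial_simplex=S,xatol=1e-4,fatol=1e-3))
        if best is None or r.fun<best.fun: best=r
    return np.array([best.x[0],best.x[1],best.x[2]/10]),best.fun
m=1e-3
def sc(s): return [(tuple(np.array(p)*m),tuple(np.array(q)*m)) for p,q in s]
FR=sc([((-90,-100,12),(-90,100,12)),((-90,100,12),(0,100,12)),((-90,-100,12),(0,-100,12)),((-85,-64,16),(-85,64,16)),((-85,64,16),(-3,64,16)),((-85,-64,16),(-3,-64,16)),
 ((12,55,35),(100,55,35)),((12,-55,35),(100,-55,35)),((0,100,30),(190,100,30)),((0,-100,30),(190,-100,30))])
MR=sc(rect(-14,14,-52.25,52.25,18))
TR=sc(rect(-19,25,-52.25,52.25,18))
ST=sc(rect(-32,32,-75,75,24))
PA=sc([((-4,-61,60),(-4,61,60)),((4,-61,60),(4,61,60))])
SB=sc(rect(-31.5,31.5,-56,56,30))
E
python3 - <<'E'
from h import *
import pickle
d=pickle.load(open("c0.pkl","rb"));t,s=d["top"],d["side"]
g=lambda u,v,z:ray(t,u,v,z)
print("cams",[(-cam(c)[0].T@cam(c)[1]).round(3) for c in(t,s)])
L=g(246.8,225,.012);R=g(293.3,232,.012);print("board near",L,R,np.linalg.norm(L-R))
yv=L-R;a=np.arctan2(-yv[0],yv[1]);mid=(L+R)/2;p0=[mid[0]+.09*np.cos(a),mid[1]+.09*np.sin(a),a]
print("frame0",p0)
F,e=fit([t],FR,p0);print("frame fit",F,e)
for nm,seg,ends,z,cs in(("mid",MR,((347,178),(370,188)),.018,(t,s)),("top",TR,((336,225.5),(361.5,232.5)),.018,(t,s)),("stand",ST,((175,222),(207,229)),.024,(t,s)),("panel",PA,((173.5,221.5),(201,227.5)),.06,(t,s))):
    A,B=g(*ends[0],z),g(*ends[1],z);v=A-B;a=np.arctan2(-v[0],v[1]);c=(A+B)/2
    print(nm,"init",c.round(4),round(a,3),np.linalg.norm(v).round(3))
    segs=[seg]+([[tuple(map(tuple,np.array(q)*[-1,1,1])) for q in seg]] if nm=="top" else [])
    for sg in segs:
        for C in([t],[s],[t,s]): 
            r=fit(C,sg,[c[0],c[1],a]);print("  ",r[0].round(4),round(r[1],1))
o=s["image"].copy()
E
```

```text
Still running in the background as job /tmp/bash_jobs.1000/d7dea28da5d6 (pid 523). You'll get a notice when it ends.
```

```bash
cat /tmp/bash_jobs.1000/*/stdout | tail -30; kill -- -$(cat /tmp/bash_jobs.1000/d7dea28da5d6/pid)
python3 - <<'E'
s=open("h.py").read()
a=s.index("    g=cv2.Gauss");b=s.index("    x,y,a=pose")
s=s[:a]+"""    cv2.setNumThreads(1)
    if "g" not in c:
        g=cv2.GaussianBlur(c["image"].astype(np.float32),(0,0),s)
        c["g"]=[cv2.Sobel(g,cv2.CV_32F,1,0,scale=.125),cv2.Sobel(g,cv2.CV_32F,0,1,scale=.125)]
    gx,gy=c["g"]
"""+s[b:]
s=s.replace("range(10)","range(5)").replace("xatol=1e-4,fatol=1e-3","xatol=2e-4,fatol=1e-1,maxfev=120")
open("h.py","w").write(s)
E
cat > m.py <<'E'
from h import *
import pickle
d=pickle.load(open("c0.pkl","rb"));t,s=d["top"],d["side"]
g=lambda u,v,z:ray(t,u,v,z)
print("cams",[(-cam(c)[0].T@cam(c)[1]).round(3) for c in(t,s)])
L=g(246.8,225,.012);R=g(293.3,232,.012);print("board near",L,R,np.linalg.norm(L-R))
yv=L-R;a=np.arctan2(-yv[0],yv[1]);mid=(L+R)/2;p0=[mid[0]+.09*np.cos(a),mid[1]+.09*np.sin(a),a]
print("frame0",p0)
F,e=fit([t],FR,p0);print("frame fit",F,e,flush=True)
for nm,seg,ends,z in(("mid",MR,((347,178),(370,188)),.018),("top",TR,((336,225.5),(361.5,232.5)),.018),("stand",ST,((175,222),(207,229)),.024),("panel",PA,((173.5,221.5),(201,227.5)),.06)):
    A,B=g(*ends[0],z),g(*ends[1],z);v=A-B;a=np.arctan2(-v[0],v[1]);c=(A+B)/2
    print(nm,"init",c.round(4),round(a,3),np.linalg.norm(v).round(3))
    segs=[seg]+([[tuple(map(tuple,np.array(q)*[-1,1,1])) for q in seg]] if nm=="top" else [])
    for sg in segs:
        for C in([t],[s],[t,s]):
            r=fit(C,sg,[c[0],c[1],a]);print("  ",r[0].round(4),round(r[1],1),flush=True)
E
time timeout 300 python3 m.py
```

```text
cams [array([ 0.316, -0.148,  1.913]), array([-0.448,  0.085,  1.143])]
board near [0.40368664 0.12021416 0.012     ] [ 0.38023899 -0.07703798  0.012     ] 0.19864088349047823
frame0 [np.float64(0.4813336070671068), np.float64(0.010964456872564208), np.float64(-0.11831620895507568)]
frame fit [ 0.48536408  0.01129833 -0.12439423] -15411.8896484375
mid init [ 0.5969 -0.3475  0.018 ] -0.383 0.107
   [ 0.5986 -0.3485 -0.3347] -1825.0
   [ 0.5943 -0.3519 -0.3429] -2443.1
   [ 0.597  -0.3492 -0.3437] -4152.9
top init [ 0.3998 -0.3103  0.018 ] -0.237 0.111
   [ 0.3814 -0.3156  0.1329] -1841.5
   [ 0.3943 -0.3122 -0.2467] -2937.5
   [ 0.3944 -0.3122 -0.247 ] -4363.7
   [ 0.3872 -0.315   0.1273] -1841.8
   [ 0.4001 -0.3138 -0.2475] -2937.6
   [ 0.4002 -0.3135 -0.2475] -4363.0
stand init [0.3938 0.3519 0.024 ] -0.184 0.138
   [ 0.3734  0.3792 -0.1525] -3166.5
   [ 0.3786  0.3508 -0.1491] -7548.3
   [ 0.3775  0.3506 -0.1525] -9023.7
panel init [0.396  0.3579 0.06  ] -0.183 0.116
   [ 0.3957  0.3602 -0.173 ] -2244.5
   [ 0.3864  0.3592 -0.1462] -3950.6
   [ 0.3869  0.3593 -0.1589] -5608.2
cams 
[... 467 characters left out ...]
 [ 0.597  -0.3492 -0.3437] -4152.9
top init [ 0.3998 -0.3103  0.018 ] -0.237 0.111
   [ 0.3814 -0.3156  0.1329] -1841.5
   [ 0.3943 -0.3123 -0.2474] -2937.3
   [ 0.3944 -0.312  -0.2473] -4362.4
   [ 0.3872 -0.315   0.1273] -1841.8
   [ 0.4001 -0.3137 -0.2475] -2937.5
   [ 0.4002 -0.3135 -0.2475] -4363.0
stand init [0.3938 0.3519 0.024 ] -0.184 0.138
   [ 0.3734  0.3792 -0.1525] -3166.5
   [ 0.3787  0.3505 -0.1495] -7544.4
   [ 0.3775  0.3506 -0.1516] -9022.8
panel init [0.396  0.3579 0.06  ] -0.183 0.116
   [ 0.3957  0.3602 -0.173 ] -2244.5
   [ 0.3866  0.3597 -0.1471] -3949.5
   [ 0.387   0.3598 -0.1595] -5607.3bash: kill: (-523) - No such process

real	0m12.600s
user	0m12.689s
sys	0m0.336s
```

```bash
cat > ov.py <<'E'
from h import *
import pickle
d=pickle.load(open("c0.pkl","rb"));t,s=d["top"],d["side"]
def tile(c,segs,pose,ctr,w,h,S,col=(0,0,255)):
    x0,y0=int(ctr[0]-w/2),int(ctr[1]-h/2)
    im=cv2.cvtColor(c["image"],cv2.COLOR_RGB2BGR)[y0:y0+h,x0:x0+w]
    im=cv2.resize(im,None,fx=S,fy=S,interpolation=cv2.INTER_CUBIC)
    x,y,a=pose;M=np.array([[np.cos(a),-np.sin(a),0],[np.sin(a),np.cos(a),0],[0,0,1]])
    for p,q in segs:
        uv=(proj(c,np.array([p,q])@M.T+[x,y,0])-[x0,y0]+.5)*S
        cv2.line(im,tuple(uv[0].astype(int)),tuple(uv[1].astype(int)),col,1,cv2.LINE_AA)
    return im
if __name__=="__main__":
    TRf=TR+sc(rect(-19,19,-61,61,8))
    A=tile(t,TRf,(.3944,-.312,-.247),(349,229),50,37,8);B=tile(s,[],(0,0,0),(365,224),50,37,8)
    C=tile(t,ST+PA,(.388,.357,-.152),(190,224),50,37,8);D=tile(s,ST+PA,(.388,.357,-.152),(193,258),50,37,8)
    cv2.imwrite("pics/ov.png",np.vstack([np.hstack([A,B]),np.hstack([C,D])]))
E
python3 ov.py
```

```text
(no output)
```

View pics/ov.png

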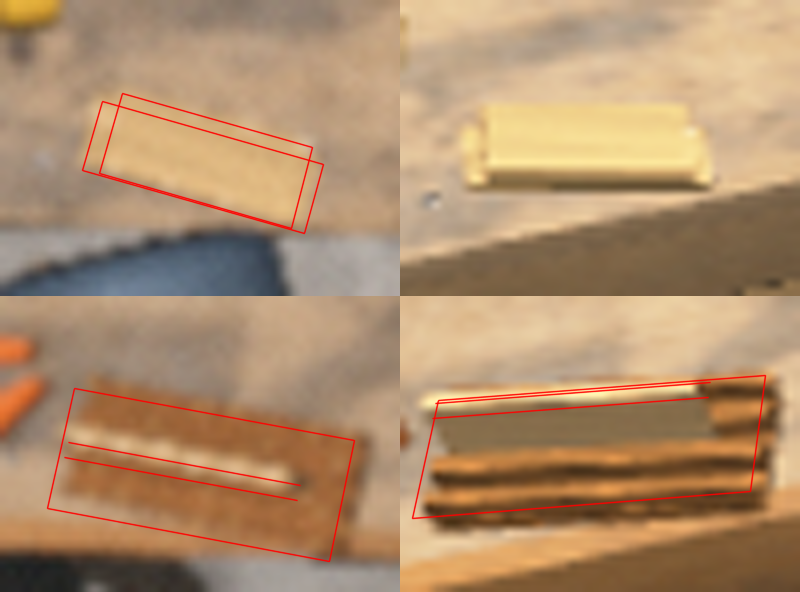

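The top rail's tongues show the overhang on its far side: in the side view (top-right tile) the near face is plain and full height, and the top view's tongues sit toward the near edge. So the rebate faces world +x, as needed. The panel strip is about 1.7 px further away in the top view than my drawn model, so I put it at x≈0.391, y≈0.360. Next is a planner that prints rows, then the first move.

```bash
cat > plan.py <<'E'
import numpy as np,sys
from rig import robot
from scipy.spatial.transform import Rotation as Ro
F=(.4854,.0113,-.1243)
def W(fx,fy=0,z=0):
    c,s=np.cos(F[2]),np.sin(F[2]);return np.array([F[0]+c*fx/1e3-s*fy/1e3,F[1]+s*fx/1e3+c*fy/1e3,z])
def inF(p):
    c,s=np.cos(F[2]),np.sin(F[2]);d=np.array(p[:2])-F[:2];return (np.array([c*d[0]+s*d[1],-s*d[0]+c*d[1]])*1e3).round(1)
YX=np.pi/2-.1243   # closing along frame x
YY=-.1243          # closing along frame y
def state():
    o=robot.get_obs();R=Ro.from_quat(o["tool_rot"]).as_matrix();return o,np.array(o["position"]),np.arctan2(R[1,0],R[0,0])
def plan(*legs,start=None):
    """legs: (pos,yaw,rows,claw)"""
    o,p,y=state()
    if start is not None: p,y=np.array(start[0]),start[1]
    out=[]
    for P,Y,n,claw in legs:
        P=np.asarray(P);dp=P-p;dy=(Y-y)
        for i in range(n):
            a=y+dy*i/n;d=dp/n
            tx=np.cos(a)*d[0]+np.sin(a)*d[1];ty=np.sin(a)*d[0]-np.cos(a)*d[1]
            r=[claw]+[round(float(v),2) for v in(tx/.03,ty/.03,-d[2]/.03,-dy/n/.1)];out.append(r)
            if max(map(abs,r[1:]))>1: print("TOO BIG",r)
        p,y=P,Y
    while len(out)%10: out.append([out[-1][0],0,0,0,0])
    for k in range(0,len(out),10): print([v for r in out[k:k+10] for v in r])
def rep():
    o,p,y=state();print("t",round(o["time"],2),"p",p.round(4),"yaw",round(y,4),"F",inF(p),"f",np.round(o["ft_force"],1),"w",round(o["grip_width"],4),round(o["grip_force"],1),"q",np.round(o["q"],2))
E
python3 - <<'E'
from plan import *
rep()
plan(([.597,-.349,.09],np.pi/2-.344,14,1),([.597,-.349,.012],np.pi/2-.344,6,1))
E
```

```text
t 0.1 p [ 0.2659 -0.5649  0.2217] yaw 0.4398 F [-146.3 -598.9] f [-0.3 -0.1  0.6] w 0.0871 0.0 q [-1.31  0.53  1.43 -0.    1.18 -0.18]
[1, 0.93, -0.13, 0.31, -0.56, 1, 0.94, -0.08, 0.31, -0.56, 1, 0.94, -0.02, 0.31, -0.56, 1, 0.94, 0.03, 0.31, -0.56, 1, 0.94, 0.08, 0.31, -0.56, 1, 0.93, 0.13, 0.31, -0.56, 1, 0.92, 0.19, 0.31, -0.56, 1, 0.91, 0.24, 0.31, -0.56, 1, 0.9, 0.29, 0.31, -0.56, 1, 0.88, 0.34, 0.31, -0.56]
[1, 0.86, 0.39, 0.31, -0.56, 1, 0.83, 0.43, 0.31, -0.56, 1, 0.81, 0.48, 0.31, -0.56, 1, 0.78, 0.53, 0.31, -0.56, 1, 0.0, 0.0, 0.43, -0.0, 1, 0.0, 0.0, 0.43, -0.0, 1, 0.0, 0.0, 0.43, -0.0, 1, 0.0, 0.0, 0.43, -0.0, 1, 0.0, 0.0, 0.43, -0.0, 1, 0.0, 0.0, 0.43, -0.0]
```

Request:
play_rows(steps=[1,0.93,-0.13,0.31,-0.56,1,0.94,-0.08,0.31,-0.56,1,0.94,-0.02,0.31,-0.56,1,0.94,0.03,0.31,-0.56,1,0.94,0.08,0.31,-0.56,1,0.93,0.13,0.31,-0.56,1,0.92,0.19,0.31,-0.56,1,0.91,0.24,0.31,-0.56,1,0.9,0.29,0.31,-0.56,1,0.88,0.34,0.31,-0.56], grip_force=15)

```text
time: 1.1
position: [0.5036, -0.4105, 0.1286]
tool_rot: [0.877, 0.48, -0.0, -0.001]
ft_force: [0.3, 0.0, 0.6]
grip_width: 0.0873
grip_force: 0.0
```

Request:
play_rows(steps=[1,0.86,0.39,0.31,-0.56,1,0.83,0.43,0.31,-0.56,1,0.81,0.48,0.31,-0.56,1,0.78,0.53,0.31,-0.56,1,0,0,0.3,0,1,0,0,0.3,0,1,0,0,0.3,0,1,0,0,0,0,1,0,0,0,0,1,0,0,0,0])

```text
time: 2.1
position: [0.5975, -0.351, 0.0659]
tool_rot: [0.819, 0.574, 0.0, 0.0]
ft_force: [0.2, -0.1, -0.4]
grip_width: 0.0876
grip_force: 0.0
```

Run:
```python
from plan import *
import h,cv2,pickle
rep()
o,p,y=state()
d={n:robot.camera(n) for n in("top","side")};pickle.dump(d,open("c1.pkl","wb"))
from ov import tile
MRf=h.MR
# vertical-projected tip marker at tool axes
mk=[((-.044,0,0),(-.044,0,.03)),((.044,0,0),(.044,0,.03))]
im=[]
for n,pose in(("top",(.597,-.349,-.344)),("side",(.597,-.349,-.344))):
    c=d[n];uv=h.proj(c,[p])[0];im.append(tile(c,MRf,pose,uv,60,50,6.6))
cv2.imwrite("pics/g1.png",np.hstack(im))
# frame refit, side now clear? 
print(h.fit([d["top"]],h.FR,F)[0],h.fit([d["side"]],h.FR,F)[0],h.fit([d["top"],d["side"]],h.FR,F)[0])
plan(([.597,-.349,.0115],np.pi/2-.344,5,1),([.597,-.349,.0115],np.pi/2-.344,5,-1))
```

```text
t 2.1 p [ 0.5975 -0.351   0.0659] yaw 1.2226 F [ 156.1 -345.6] f [ 0.2 -0.1 -0.4] w 0.0876 0.0 q [-0.69  0.8   1.36 -0.    0.98 -0.34]
[ 0.47331651  0.01182488 -0.21424805] [ 0.48375843  0.0140577  -0.11752599] [ 0.48397855  0.01300642 -0.12071513]
[1, 0.01, -0.01, 0.36, -0.01, 1, 0.01, -0.01, 0.36, -0.01, 1, 0.01, -0.01, 0.36, -0.01, 1, 0.01, -0.01, 0.36, -0.01, 1, 0.01, -0.01, 0.36, -0.01, -1, 0.0, 0.0, -0.0, -0.0, -1, 0.0, 0.0, -0.0, -0.0, -1, 0.0, 0.0, -0.0, -0.0, -1, 0.0, 0.0, -0.0, -0.0, -1, 0.0, 0.0, -0.0, -0.0]
```

View pics/g1.png

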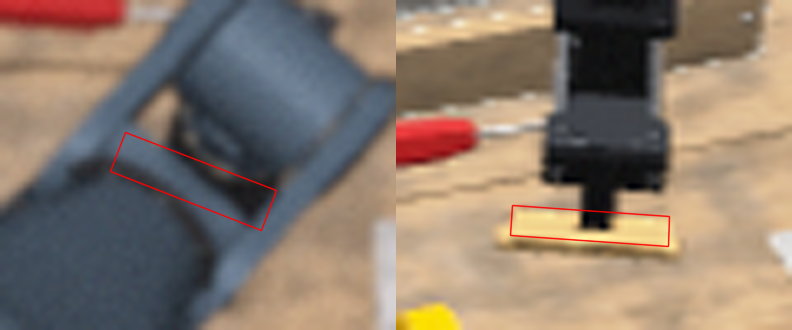

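The side view shows the fingers straddling the narrow bar near its middle, at about (590,230) in the crop. Going down to grasp it.

Request:
play_rows(steps=[1,0,0,0.37,0,1,0,0,0.37,0,1,0,0,0.37,0,1,0,0,0.37,0,1,0,0,0.35,0,1,0,0,0,0,-1,0,0,0,0,-1,0,0,0,0,-1,0,0,0,0,-1,0,0,0,0], grip_force=20)

```text
time: 3.2
position: [0.598, -0.3504, 0.0111]
tool_rot: [0.819, 0.574, 0.0, 0.001]
ft_force: [0.2, 0.2, -0.7]
grip_width: 0.063
grip_force: 0.0
```

```bash
sed -i 's/^F=.*/F=(.4845,.0128,-.121)/; s/-.1243 /-.121 /; s/^YY=.*/YY=-.121/; s/^YX=.*/YX=np.pi\/2-.121/' plan.py
python3 - <<'E'
from plan import *
rep()
E
```

```text
t 3.2 p [ 0.598  -0.3504  0.0111] yaw 1.2238 F [ 156.5 -346.8] f [ 0.2  0.2 -0.7] w 0.063 0.0 q [-0.69  0.87  1.38 -0.    0.89 -0.34]
```

Request:
play_rows(steps=[-1,0,0,0,0,-1,0,0,0,0,-1,0,0,0,0,-1,0,0,0,0,-1,0,0,0,0,-1,0,0,0,0,-1,0,0,0,0,-1,0,0,-0.5,0,-1,0,0,-1,0,-1,0,0,-1,0])

```text
time: 4.2
position: [0.5975, -0.3499, 0.0864]
tool_rot: [0.819, 0.574, -0.0, -0.0]
ft_force: [1.8, 0.1, -0.5]
grip_width: 0.0274
grip_force: 20.0
```

Run:
```python
from plan import *
rep()
plan((W(-45,0,.13),YX,14,-1),(W(-45,0,.045),YX,6,-1))
```

```text
t 4.2 p [ 0.5975 -0.3499  0.0864] yaw 1.2238 F [ 156.  -346.4] f [ 1.8  0.1 -0.5] w 0.0274 20.0 q [-0.69  0.77  1.35  0.    1.02 -0.34]
[-1, 0.7, -0.65, -0.1, -0.16, -1, 0.71, -0.64, -0.1, -0.16, -1, 0.72, -0.63, -0.1, -0.16, -1, 0.73, -0.62, -0.1, -0.16, -1, 0.74, -0.6, -0.1, -0.16, -1, 0.75, -0.59, -0.1, -0.16, -1, 0.76, -0.58, -0.1, -0.16, -1, 0.77, -0.57, -0.1, -0.16, -1, 0.77, -0.56, -0.1, -0.16, -1, 0.78, -0.54, -0.1, -0.16]
[-1, 0.79, -0.53, -0.1, -0.16, -1, 0.8, -0.52, -0.1, -0.16, -1, 0.81, -0.5, -0.1, -0.16, -1, 0.82, -0.49, -0.1, -0.16, -1, 0.0, 0.0, 0.47, -0.0, -1, 0.0, 0.0, 0.47, -0.0, -1, 0.0, 0.0, 0.47, -0.0, -1, 0.0, 0.0, 0.47, -0.0, -1, 0.0, 0.0, 0.47, -0.0, -1, 0.0, 0.0, 0.47, -0.0]
```

Request:
play_rows(steps=[-1,0.7,-0.65,-0.1,-0.16,-1,0.71,-0.64,-0.1,-0.16,-1,0.72,-0.63,-0.1,-0.16,-1,0.73,-0.62,-0.1,-0.16,-1,0.74,-0.6,-0.1,-0.16,-1,0.75,-0.59,-0.1,-0.16,-1,0.76,-0.58,-0.1,-0.16,-1,0.77,-0.57,-0.1,-0.16,-1,0.77,-0.56,-0.1,-0.16,-1,0.78,-0.54,-0.1,-0.16])

```text
time: 5.2
position: [0.4855, -0.0858, 0.1166]
tool_rot: [0.77, 0.638, 0.001, 0.001]
ft_force: [1.0, 0.1, -0.6]
grip_width: 0.0276
grip_force: 20.0
```

Request:
play_rows(steps=[-1,0.79,-0.53,-0.1,-0.16,-1,0.8,-0.52,-0.1,-0.16,-1,0.81,-0.5,-0.1,-0.16,-1,0.82,-0.49,-0.1,-0.16,-1,0,0,0.47,0,-1,0,0,0.47,0,-1,0,0,0.47,0,-1,0,0,0.47,0,-1,0,0,0.47,0,-1,0,0,0.47,0])

```text
time: 6.2
position: [0.4419, 0.0185, 0.0432]
tool_rot: [0.749, 0.662, 0.001, 0.001]
ft_force: [-0.4, 0.1, -0.2]
grip_width: 0.0276
grip_force: 20.0
```

Run:
```python
from plan import *
import h,cv2,pickle
from ov import tile
rep();o,p,y=state()
d={n:robot.camera(n) for n in("top","side")};pickle.dump(d,open("c2.pkl","wb"))
z=p[2]-.0111
mr=[((a[0],a[1],a[2]+z),(b[0],b[1],b[2]+z)) for a,b in h.MR]
c=d["side"];uv=h.proj(c,[W(20,0,.03)])[0]
im=tile(c,h.FR,F,uv,100,70,8);
import ov
x0,y0=int(uv[0]-50),int(uv[1]-35)
a=y-np.pi/2;M=np.array([[np.cos(a),-np.sin(a),0],[np.sin(a),np.cos(a),0],[0,0,1]])
for A,B in mr:
    q=(h.proj(c,np.array([A,B])@M.T+[p[0],p[1],0])-[x0,y0]+.5)*8
    cv2.line(im,tuple(q[0].astype(int)),tuple(q[1].astype(int)),(0,255,0),1)
cv2.imwrite("pics/g2.png",im)
print(h.fit([d["side"]],mr,(p[0],p[1],a),(.004,.004,.05)))
```

```text
t 6.2 p [0.4419 0.0185 0.0432] yaw 1.4478 F [-43.    0.5] f [-0.4  0.1 -0.2] w 0.0276 20.0 q [-0.21  0.63  2.03  0.    0.48 -0.09]
(array([ 0.43754608,  0.01122447, -0.14955543]), np.float64(-2750.48779296875))
```

View pics/g2.png

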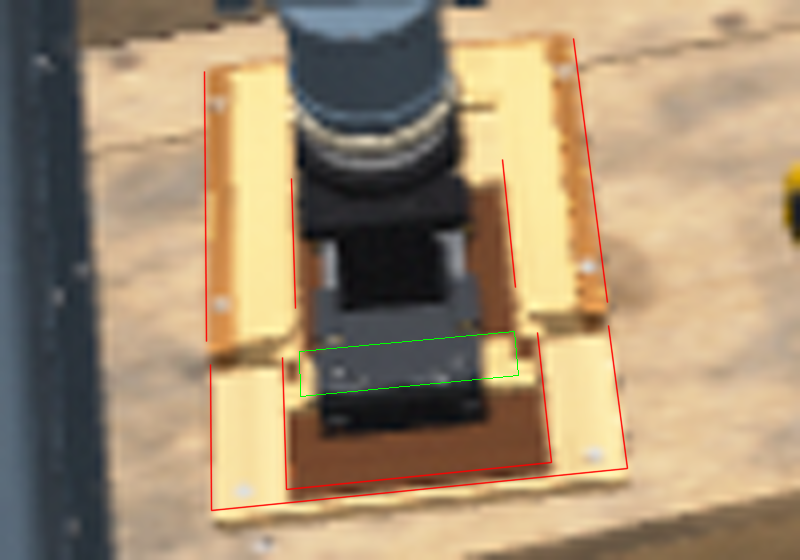

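The side view shows the rail held square in front of the mouth, with its tongues at about x=288 and 537 px in the crop. That is centred within about 2 mm of the sheet. Lowering it and starting the insertion.

Request:
play_rows(steps=[-1,0,0,0.26,0,-1,0,0,0.26,0,-1,0,0.25,0,0,-1,0,0.25,0,0,-1,0,0.25,0,0,-1,0,0.2,0,0,-1,0,0.2,0,0,-1,0,0.2,0,0,-1,0,0.2,0,0,-1,0,0.2,0,0])

```text
time: 7.3
position: [0.4933, 0.0122, 0.0273]
tool_rot: [0.749, 0.662, -0.0, -0.0]
ft_force: [-0.6, -0.5, -0.4]
grip_width: 0.0274
grip_force: 20.0
```

Request:
play_rows(steps=[-1,0,0.2,0,0,-1,0,0.2,0,0,-1,0,0.2,0,0,-1,0,0.2,0,0,-1,0,0.2,0,0,-1,0,0.2,0,0,-1,0,0.2,0,0,-1,0,0.2,0,0,-1,0,0.2,0,0,-1,0,0,0,0])

```text
time: 8.3
position: [0.5478, 0.0053, 0.0274]
tool_rot: [0.749, 0.662, 0.001, 0.001]
ft_force: [-0.2, -0.5, -0.8]
grip_width: 0.0278
grip_force: 20.0
```

Run:
```python
from plan import *
rep()
```

```text
t 8.3 p [0.5478 0.0053 0.0274] yaw 1.4477 F [63.7  0.2] f [-0.2 -0.5 -0.8] w 0.0278 20.0 q [-0.19  0.73  1.77  0.    0.65 -0.07]
```

Request:
play_rows(steps=[-1,0,0.2,0,0,-1,0,0.2,0,0,-1,0,0.2,0,0,-1,0,0.2,0,0,-1,0,0.15,0,0,-1,0,0.05,0,0,-1,0,0.05,0,0,-1,0,0.03,0,0,-1,0,0.03,0,0,-1,0,0,0,0])

```text
time: 9.3
position: [0.5778, 0.0017, 0.027]
tool_rot: [0.749, 0.662, -0.001, -0.001]
ft_force: [-3.3, -0.2, 1.3]
grip_width: 0.0274
grip_force: 20.0
```

Run:
```python
from plan import *
rep()
```

```text
t 9.3 p [0.5778 0.0017 0.027 ] yaw 1.4482 F [94.   0.3] f [-3.3 -0.2  1.3] w 0.0274 20.0 q [-0.19  0.75  1.69 -0.    0.71 -0.07]
```

Request:
play_rows(steps=[-1,0,0.05,0,0,-1,0,0.05,0,0,-1,0,0.05,0,0,-1,0,0,0,0,-1,0,0,0,0,-1,0,0,0,0,-1,0,0,0,0,-1,0,0,0,0,-1,0,0,0,0,-1,0,0,0,0])

```text
time: 10.3
position: [0.578, 0.0017, 0.0265]
tool_rot: [0.749, 0.663, -0.004, -0.005]
ft_force: [-9.0, -0.5, 4.5]
grip_width: 0.0278
grip_force: 20.0
```

Run:
```python
from plan import *
rep()
```

```text
t 10.3 p [0.578  0.0017 0.0265] yaw 1.449 F [94.2  0.3] f [-9.  -0.5  4.5] w 0.0278 20.0 q [-0.19  0.75  1.68 -0.    0.72 -0.07]
```

It hit a hard stop at 94 mm by my frame estimate, and the side view had also put the frame about 3.5 mm nearer the robot. Releasing, then moving over to the panel and checking on the way.

Request:
play_rows(steps=[-0.1,0,-0.05,0,0,-0.1,0,-0.05,0,0,-0.1,0,0,0,0,-0.1,0,0,0,0,-0.1,0,0,-0.2,0,-0.1,0,0,-0.5,0,-0.1,0,0,-1,0,-0.1,0,0,-1,0,-0.1,0,0,-1,0,-0.1,0,0,0,0])

```text
time: 11.3
position: [0.5846, 0.0008, 0.1439]
tool_rot: [0.749, 0.662, 0.004, 0.004]
ft_force: [2.0, 0.2, 0.1]
grip_width: 0.039
grip_force: 0.0
```

Run:
```python
from plan import *
rep()
plan(([.391,.360,.12],np.pi/2-.16,14,1),([.391,.360,.09],np.pi/2-.16,3,1))
```

```text
t 11.3 p [0.5846 0.0008 0.1439] yaw 1.4479 F [100.9   0.2] f [2.  0.2 0.1] w 0.039 0.0 q [-0.19  0.57  1.62  0.    0.94 -0.07]
[1, 0.79, -0.56, 0.06, 0.03, 1, 0.79, -0.56, 0.06, 0.03, 1, 0.79, -0.57, 0.06, 0.03, 1, 0.79, -0.57, 0.06, 0.03, 1, 0.79, -0.57, 0.06, 0.03, 1, 0.78, -0.57, 0.06, 0.03, 1, 0.78, -0.57, 0.06, 0.03, 1, 0.78, -0.58, 0.06, 0.03, 1, 0.78, -0.58, 0.06, 0.03, 1, 0.78, -0.58, 0.06, 0.03]
[1, 0.78, -0.58, 0.06, 0.03, 1, 0.78, -0.59, 0.06, 0.03, 1, 0.77, -0.59, 0.06, 0.03, 1, 0.77, -0.59, 0.06, 0.03, 1, 0.0, 0.0, 0.33, -0.0, 1, 0.0, 0.0, 0.33, -0.0, 1, 0.0, 0.0, 0.33, -0.0, 1, 0, 0, 0, 0, 1, 0, 0, 0, 0, 1, 0, 0, 0, 0]
```

Request:
play_rows(steps=[1,0.79,-0.56,0.06,0.03,1,0.79,-0.56,0.06,0.03,1,0.79,-0.57,0.06,0.03,1,0.79,-0.57,0.06,0.03,1,0.79,-0.57,0.06,0.03,1,0.78,-0.57,0.06,0.03,1,0.78,-0.57,0.06,0.03,1,0.78,-0.58,0.06,0.03,1,0.78,-0.58,0.06,0.03,1,0.78,-0.58,0.06,0.03])

```text
time: 12.3
position: [0.4426, 0.2589, 0.1204]
tool_rot: [0.759, 0.651, 0.0, 0.0]
ft_force: [-0.1, 0.8, -1.0]
grip_width: 0.0869
grip_force: 0.0
```

Request:
play_rows(steps=[1,0.78,-0.58,0.06,0.03,1,0.78,-0.59,0.06,0.03,1,0.77,-0.59,0.06,0.03,1,0.77,-0.59,0.06,0.03,1,0,0,0.33,0,1,0,0,0.33,0,1,0,0,0.33,0,1,0,0,0,0,1,0,0,0,0,1,0,0,0,0])

```text
time: 13.3
position: [0.3889, 0.3604, 0.0835]
tool_rot: [0.763, 0.646, 0.0, 0.0]
ft_force: [-1.0, 0.4, -0.1]
grip_width: 0.0868
grip_force: 0.0
```

Run:
```python
from plan import *
import h,cv2,pickle
from ov import tile
rep();o,p,y=state()
d={n:robot.camera(n) for n in("top","side")};pickle.dump(d,open("c3.pkl","wb"))
mr=[((a[0],a[1],a[2]+.016),(b[0],b[1],b[2]+.016)) for a,b in h.MR]
for n in d:
    f=h.fit([d[n]],h.FR,F,(.006,.006,.06))[0]
    q=W(97,0);r=h.fit([d[n]],mr,(q[0],q[1],F[2]),(.005,.005,.04))[0]
    c,s=np.cos(f[2]),np.sin(f[2]);e=(r-f)[:2]*1e3
    print(n,"frame",f.round(4),"rail",r.round(4),"rail in frame",(c*e[0]+s*e[1]).round(1),(-s*e[0]+c*e[1]).round(1),(r-f)[2].round(3))
c=d["side"];A=tile(c,[],F,h.proj(c,[W(50,0,.03)])[0],66,60,6)
B=tile(c,h.PA,(p[0],p[1],y-np.pi/2),h.proj(c,[[.391,.36,.06]])[0],66,60,6)
cv2.imwrite("pics/g3.png",np.hstack([A,B]))
```

```text
t 13.3 p [0.3889 0.3604 0.0835] yaw 1.4046 F [-136.9  333.5] f [-1.   0.4 -0.1] w 0.0868 0.0 q [ 0.54  0.61  1.79 -0.    0.74  0.7 ]
top frame [ 0.4854  0.0113 -0.1244] rail [ 0.5771  0.0008 -0.1178] rail in frame 92.3 1.0 0.007
side frame [ 0.4778  0.0138 -0.1187] rail [ 0.5738  0.0019 -0.1219] rail in frame 96.7 -0.4 -0.003
```

View pics/g3.png

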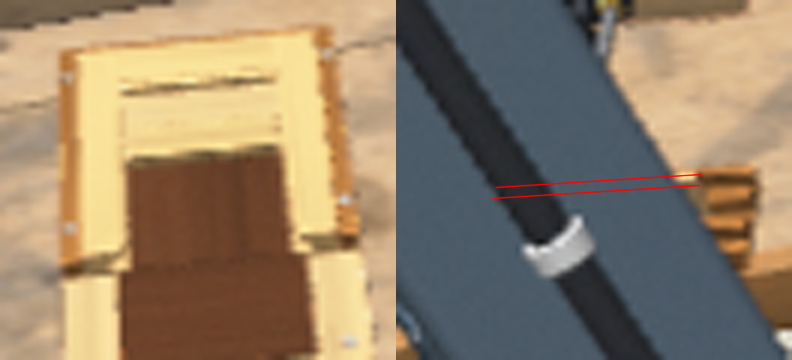

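The mid rail sits square across the frame, with its near edge at row ~155, between the lip at row 85 and the mouth at row ~250. That agrees with the tight place. The panel's end at (697,178) matches my estimate, so I'm descending and closing on it.

Request:
play_rows(steps=[1,0,0,0.4,0,1,0,0,0.4,0,1,0,0,0.4,0,1,0,0,0.4,0,1,0,0,0.25,0,-0.5,0,0,0,0,-1,0,0,0,0,-1,0,0,0,0,-1,0,0,0,0,-1,0,0,0,0], grip_force=15)

```text
time: 14.4
position: [0.3885, 0.3611, 0.0283]
tool_rot: [0.763, 0.646, 0.001, 0.0]
ft_force: [-0.1, -0.5, 0.6]
grip_width: 0.055
grip_force: 0.0
```

Request:
play_rows(steps=[-1,0,0,0,0,-1,0,0,0,0,-1,0,0,0,0,-1,0,0,0,0,-1,0,0,0,0,-1,0,0,0,0,-1,0,0,0,0,-1,0,0,0,0,-1,0,0,0,0,-1,0,0,0,0])

```text
time: 15.4
position: [0.3938, 0.3614, 0.0285]
tool_rot: [0.763, 0.647, 0.005, 0.002]
ft_force: [10.5, -4.6, -1.8]
grip_width: 0.0079
grip_force: 15.0
```

Run:
```python
from plan import *
import h,pickle
rep()
d=pickle.load(open("c3.pkl","rb"));c=d["side"]
y0=int(h.proj(c,[W(50,0,.03)])[0][1]-30)
for fx in(0,): 
  for dx in(-4,0):
    r=[(h.proj(c,[W(x+dx,0,z)])[0][1]-y0+.5)*6 for x,z in((149,.035),(112,.034),(84,.034),(78,.034),(0,.035),(0,.016),(-85,.016))];print(np.round(r,0))
```

```text
t 15.4 p [0.3938 0.3614 0.0285] yaw 1.4065 F [-132.1  335.1] f [10.5 -4.6 -1.8] w 0.0079 15.0 q [ 0.53  0.71  1.81 -0.01  0.61  0.7 ]
[ 81. 119. 149. 156. 242. 260. 362.]
[ 77. 115. 145. 151. 237. 255. 357.]
```

Panel gripped (width 7.9 mm). Relieving the 5 mm sideways offset, lifting, and re-planning with the corrected frame position.

Request:
play_rows(steps=[-1,0,0.17,0,0,-1,0,0,0,0,-1,0,0,-0.3,0,-1,0,0,-0.5,0,-1,0,0,-0.5,0,-1,0,0,-0.5,0,-1,0,0,-0.5,0,-1,0,0,-0.5,0,-1,0,0,-0.4,0,-1,0,0,0,0])

```text
time: 16.4
position: [0.3933, 0.3606, 0.1256]
tool_rot: [0.763, 0.647, 0.001, 0.0]
ft_force: [1.0, -0.6, -1.0]
grip_width: 0.0078
grip_force: 15.0
```

```bash
sed -i 's/^F=.*/F=(.4807,.0133,-.121)/' plan.py
python3 - <<'E'
from plan import *
rep()
plan((W(-72,1,.12),YX,14,-1),(W(-72,1,.06),YX,6,-1))
E
```

```text
t 16.4 p [0.3933 0.3606 0.1256] yaw 1.4065 F [-128.7  334.2] f [ 1.  -0.6 -1. ] w 0.0078 15.0 q [0.53 0.55 1.75 0.   0.84 0.7 ]
[-1, -0.79, 0.17, 0.01, -0.03, -1, -0.79, 0.17, 0.01, -0.03, -1, -0.79, 0.16, 0.01, -0.03, -1, -0.79, 0.16, 0.01, -0.03, -1, -0.79, 0.16, 0.01, -0.03, -1, -0.79, 0.16, 0.01, -0.03, -1, -0.79, 0.15, 0.01, -0.03, -1, -0.79, 0.15, 0.01, -0.03, -1, -0.79, 0.15, 0.01, -0.03, -1, -0.79, 0.15, 0.01, -0.03]
[-1, -0.79, 0.14, 0.01, -0.03, -1, -0.79, 0.14, 0.01, -0.03, -1, -0.79, 0.14, 0.01, -0.03, -1, -0.79, 0.14, 0.01, -0.03, -1, 0.0, 0.0, 0.33, -0.0, -1, 0.0, 0.0, 0.33, -0.0, -1, 0.0, 0.0, 0.33, -0.0, -1, 0.0, 0.0, 0.33, -0.0, -1, 0.0, 0.0, 0.33, -0.0, -1, 0.0, 0.0, 0.33, -0.0]
```

Request:
play_rows(steps=[-1,-0.79,0.17,0.01,-0.03,-1,-0.79,0.17,0.01,-0.03,-1,-0.79,0.16,0.01,-0.03,-1,-0.79,0.16,0.01,-0.03,-1,-0.79,0.16,0.01,-0.03,-1,-0.79,0.16,0.01,-0.03,-1,-0.79,0.15,0.01,-0.03,-1,-0.79,0.15,0.01,-0.03,-1,-0.79,0.15,0.01,-0.03,-1,-0.79,0.15,0.01,-0.03])

```text
time: 17.4
position: [0.4034, 0.1178, 0.1204]
tool_rot: [0.753, 0.658, -0.001, -0.001]
ft_force: [0.9, -0.6, -1.4]
grip_width: 0.0081
grip_force: 15.0
```

Request:
play_rows(steps=[-1,-0.79,0.14,0.01,-0.03,-1,-0.79,0.14,0.01,-0.03,-1,-0.79,0.14,0.01,-0.03,-1,-0.79,0.14,0.01,-0.03,-1,0,0,0.33,0,-1,0,0,0.33,0,-1,0,0,0.33,0,-1,0,0,0.33,0,-1,0,0,0.33,0,-1,0,0,0,0])

```text
time: 18.4
position: [0.4075, 0.0227, 0.069]
tool_rot: [0.749, 0.662, -0.001, -0.001]
ft_force: [0.5, 0.2, -0.4]
grip_width: 0.0076
grip_force: 15.0
```

Run:
```python
from plan import *
import h,cv2,pickle
rep();o,p,y=state()
d={n:robot.camera(n) for n in("top","side")};pickle.dump(d,open("c4.pkl","wb"))
plan((W(-72,1,.0365),YX,8,-1))
```

```text
t 18.4 p [0.4075 0.0227 0.069 ] yaw 1.4478 F [-73.8   0.5] f [ 0.5  0.2 -0.4] w 0.0076 15.0 q [-0.22  0.56  2.1   0.    0.49 -0.1 ]
[-1, 0.0, 0.0, 0.14, -0.0, -1, 0.0, 0.0, 0.14, -0.0, -1, 0.0, 0.0, 0.14, -0.0, -1, 0.0, 0.0, 0.14, -0.0, -1, 0.0, 0.0, 0.14, -0.0, -1, 0.0, 0.0, 0.14, -0.0, -1, 0.0, 0.0, 0.14, -0.0, -1, 0.0, 0.0, 0.14, -0.0, -1, 0, 0, 0, 0, -1, 0, 0, 0, 0]
```

Request:
play_rows(steps=[-1,0,0,0.23,0,-1,0,0,0.23,0,-1,0,0,0.23,0,-1,0,0,0.23,0,-1,0,0,0.2,0,-1,0,0,0,0,-1,0,0,0,0,-1,0,0,0,0,-1,0,0.1,0,0,-1,0,0.1,0,0])

```text
time: 19.5
position: [0.4151, 0.0216, 0.0368]
tool_rot: [0.749, 0.662, 0.0, 0.0]
ft_force: [0.2, 0.2, -0.3]
grip_width: 0.0077
grip_force: 15.0
```

Request:
play_rows(steps=[1,0,0.13,0,0,1,0,0.13,0,0,1,0,0.13,0,0,1,0,0.13,0,0,1,0,0.13,0,0,1,0,0.13,0,0,1,0,0.13,0,0,1,0,0.13,0,0,1,0,0.13,0,0,1,0,0.13,0,0])

```text
time: 20.5
position: [0.4536, 0.0169, 0.0365]
tool_rot: [0.749, 0.662, -0.0, -0.0]
ft_force: [-0.3, 0.7, 0.1]
grip_width: 0.0798
grip_force: 0.0
```

Run:
```python
from plan import *
import h,cv2,pickle
from ov import tile
rep();c=robot.camera("side")
cv2.imwrite("pics/g4.png",tile(c,[],F,h.proj(c,[W(-20,0,.03)])[0],80,75,7))
```

```text
t 20.5 p [0.4536 0.0169 0.0365] yaw 1.4478 F [-27.3   0.3] f [-0.3  0.7  0.1] w 0.0798 0.0 q [-0.21  0.65  2.    0.    0.49 -0.09]
```

View pics/g4.png

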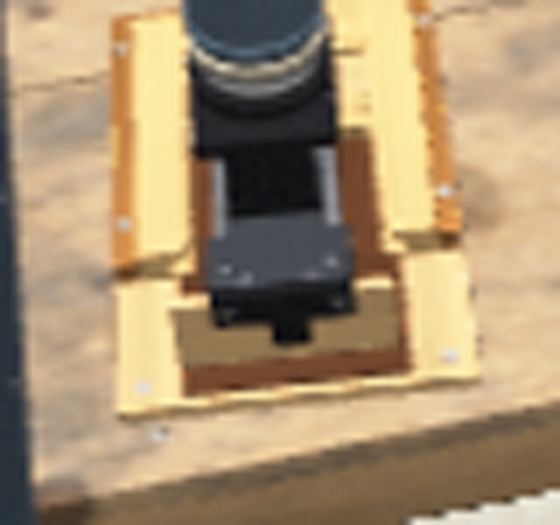

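The panel is standing on the sheet ahead of the rear finger, with its shaded face at about (285,330) in the crop. It is upright and about to tip, so I'll keep pushing gently until it goes over.

Request:
play_rows(steps=[1,0,0.13,0,0,1,0,0.13,0,0,1,0,0.13,0,0,1,0,0.13,0,0,1,0,0.13,0,0,1,0,0.13,0,0,1,0,0.13,0,0,1,0,0,0,0,1,0,0,0,0,1,0,0,0,0])

```text
time: 21.55
position: [0.4801, 0.0136, 0.0365]
tool_rot: [0.749, 0.662, -0.0, -0.0]
ft_force: [-0.5, 0.2, 0.5]
grip_width: 0.0872
grip_force: 0.0
```

Run:
```python
from plan import *
import h,cv2,pickle
rep();d={n:robot.camera(n) for n in("side","top")};pickle.dump(d,open("c5.pkl","wb"))
c=d["side"]
for fy in(45,-45):
    print(fy,[(x,tuple(cv2.getRectSubPix(c["image"],(1,1),tuple(map(float,h.proj(c,[W(x,fy,.02)])[0])))[0,0])) for x in range(-88,20,6)])
```

```text
t 21.55 p [0.4801 0.0136 0.0365] yaw 1.4478 F [-0.7  0.2] f [-0.5  0.2  0.5] w 0.0872 0.0 q [-0.2   0.67  1.93  0.    0.54 -0.08]
45 [(-88, (np.uint8(127), np.uint8(78), np.uint8(50))), (-82, (np.uint8(116), np.uint8(72), np.uint8(45))), (-76, (np.uint8(117), np.uint8(72), np.uint8(45))), (-70, (np.uint8(116), np.uint8(71), np.uint8(44))), (-64, (np.uint8(116), np.uint8(84), np.uint8(56))), (-58, (np.uint8(184), np.uint8(155), np.uint8(107))), (-52, (np.uint8(247), np.uint8(224), np.uint8(161))), (-46, (np.uint8(249), np.uint8(226), np.uint8(164))), (-40, (np.uint8(248), np.uint8(227), np.uint8(164))), (-34, (np.uint8(249), np.uint8(228), np.uint8(166))), (-28, (np.uint8(248), np.uint8(225), np.uint8(163))), (-22, (np.uint8(248), np.uint8(225), np.uint8(164))), (-16, (np.uint8(192), np.uint8(168), np.uint8(121))), (-10, (np.uint8(105), np.uint8(82), np.uint8(60))), (-4, (np.uint8(58), np.uint8(41), np.uint8(32))), (2, (np.uint8(51), np.uint8(37), np.uint8(30))), (8, (np.uint8(56), np.uint8(47), np.uint8(43))), (14, (np.uint8(73), np.uint8(65), np.uint8(63)))]
-45 [(-88, (np.uint8(112
[... 228 characters left out ...]
uint8(64))), (-58, (np.uint8(209), np.uint8(184), np.uint8(132))), (-52, (np.uint8(248), np.uint8(226), np.uint8(163))), (-46, (np.uint8(249), np.uint8(228), np.uint8(166))), (-40, (np.uint8(249), np.uint8(228), np.uint8(165))), (-34, (np.uint8(248), np.uint8(227), np.uint8(165))), (-28, (np.uint8(246), np.uint8(222), np.uint8(159))), (-22, (np.uint8(247), np.uint8(223), np.uint8(160))), (-16, (np.uint8(249), np.uint8(227), np.uint8(164))), (-10, (np.uint8(237), np.uint8(207), np.uint8(148))), (-4, (np.uint8(114), np.uint8(71), np.uint8(45))), (2, (np.uint8(120), np.uint8(73), np.uint8(47))), (8, (np.uint8(119), np.uint8(73), np.uint8(47))), (14, (np.uint8(118), np.uint8(73), np.uint8(46)))]
```

The panel is now flat (bright from x≈-60 to -8 mm at both y=±45) and square. Planning the turn to push it with spread fingers.

Run:
```python
from plan import *
import h,pickle
d=pickle.load(open("c5.pkl","rb"))
P=h.sc(h.rect(-25,25,-61,61,24))
q=W(-34,0)
for n in d:
    r=h.fit([d[n]],P,(q[0],q[1],F[2]),(.004,.004,.05));print(n,inF(r[0]),(r[0][2]-F[2]).round(3),round(r[1]))
o,p,y=state()
up=p+[0,0,.045]
plan((up,y,2,0.4),(W(-80,0,.08),YY,17,0.4),(W(-80,0,.0205),YY,6,0.4))
```

```text
side [-39.8   5.6] 0.024 -6747
top [-36.3   4.9] 0.053 -2078
[0.4, 0.0, 0.0, -0.75, -0.0, 0.4, 0.0, 0.0, -0.75, -0.0, 0.4, -0.0, -0.16, 0.0, 0.92, 0.4, -0.02, -0.15, 0.0, 0.92, 0.4, -0.03, -0.15, 0.0, 0.92, 0.4, -0.04, -0.15, 0.0, 0.92, 0.4, -0.06, -0.14, 0.0, 0.92, 0.4, -0.07, -0.14, 0.0, 0.92, 0.4, -0.08, -0.13, 0.0, 0.92, 0.4, -0.09, -0.12, 0.0, 0.92]
[0.4, -0.11, -0.11, 0.0, 0.92, 0.4, -0.12, -0.1, 0.0, 0.92, 0.4, -0.12, -0.09, 0.0, 0.92, 0.4, -0.13, -0.08, 0.0, 0.92, 0.4, -0.14, -0.07, 0.0, 0.92, 0.4, -0.15, -0.06, 0.0, 0.92, 0.4, -0.15, -0.04, 0.0, 0.92, 0.4, -0.15, -0.03, 0.0, 0.92, 0.4, -0.16, -0.01, 0.0, 0.92, 0.4, 0.0, -0.0, 0.33, -0.0]
[0.4, 0.0, -0.0, 0.33, -0.0, 0.4, 0.0, -0.0, 0.33, -0.0, 0.4, 0.0, -0.0, 0.33, -0.0, 0.4, 0.0, -0.0, 0.33, -0.0, 0.4, 0.0, -0.0, 0.33, -0.0, 0.4, 0, 0, 0, 0, 0.4, 0, 0, 0, 0, 0.4, 0, 0, 0, 0, 0.4, 0, 0, 0, 0, 0.4, 0, 0, 0, 0]
```

The panel's yaw is fine, but it sits about 5 mm left. I'll nudge its left end right with the closed fingers before pushing it in.

Run:
```python
from plan import *
o,p,y=state()
plan((p+[0,0,.045],y,3,-1),(W(-33,92,.07),YY,17,-1),(W(-33,92,.021),YY,5,-1),(W(-33,92,.021),YY,5,-1))
```

```text
[-1, 0.0, 0.0, -0.5, -0.0, -1, 0.0, 0.0, -0.5, -0.0, -1, 0.0, 0.0, -0.5, -0.0, -1, 0.18, -0.06, 0.02, 0.92, -1, 0.17, -0.08, 0.02, 0.92, -1, 0.17, -0.1, 0.02, 0.92, -1, 0.16, -0.11, 0.02, 0.92, -1, 0.14, -0.12, 0.02, 0.92, -1, 0.13, -0.14, 0.02, 0.92, -1, 0.12, -0.15, 0.02, 0.92]
[-1, 0.11, -0.16, 0.02, 0.92, -1, 0.09, -0.17, 0.02, 0.92, -1, 0.07, -0.18, 0.02, 0.92, -1, 0.06, -0.18, 0.02, 0.92, -1, 0.04, -0.19, 0.02, 0.92, -1, 0.02, -0.19, 0.02, 0.92, -1, 0.01, -0.19, 0.02, 0.92, -1, -0.01, -0.19, 0.02, 0.92, -1, -0.03, -0.19, 0.02, 0.92, -1, -0.05, -0.19, 0.02, 0.92]
[-1, 0.0, -0.0, 0.33, -0.0, -1, 0.0, -0.0, 0.33, -0.0, -1, 0.0, -0.0, 0.33, -0.0, -1, 0.0, -0.0, 0.33, -0.0, -1, 0.0, -0.0, 0.33, -0.0, -1, 0.0, -0.0, -0.0, -0.0, -1, 0.0, -0.0, -0.0, -0.0, -1, 0.0, -0.0, -0.0, -0.0, -1, 0.0, -0.0, -0.0, -0.0, -1, 0.0, -0.0, -0.0, -0.0]
```

Request:
play_rows(steps=[1,0,0,-0.5,0,-1,0,0,-0.5,0,-1,0,0,-0.5,0,-1,0.18,-0.06,0.02,0.92,-1,0.17,-0.08,0.02,0.92,-1,0.17,-0.1,0.02,0.92,-1,0.16,-0.11,0.02,0.92,-1,0.14,-0.12,0.02,0.92,-1,0.13,-0.14,0.02,0.92,-1,0.12,-0.15,0.02,0.92])

```text
time: 22.65
position: [0.4714, 0.0529, 0.0773]
tool_rot: [0.921, 0.389, -0.0, -0.0]
ft_force: [-0.6, 0.9, -0.2]
grip_width: 0.0229
grip_force: 0.0
```

Request:
play_rows(steps=[-1,0.11,-0.16,0.02,0.92,-1,0.09,-0.17,0.02,0.92,-1,0.07,-0.18,0.02,0.92,-1,0.06,-0.18,0.02,0.92,-1,0.04,-0.19,0.02,0.92,-1,0.02,-0.19,0.02,0.92,-1,0.01,-0.19,0.02,0.92,-1,-0.01,-0.19,0.02,0.92,-1,-0.03,-0.19,0.02,0.92,-1,-0.05,-0.19,0.02,0.92])

```text
time: 23.65
position: [0.4587, 0.1092, 0.0713]
tool_rot: [0.998, -0.06, -0.0, 0.0]
ft_force: [0.5, -0.6, 0.3]
grip_width: 0.0
grip_force: 0.0
```

Run:
```python
from plan import *
import h,pickle
rep()
d={n:robot.camera(n) for n in("side","top")};pickle.dump(d,open("c6.pkl","wb"))
P=h.sc(h.rect(-25,25,-61,61,24));q=W(-34,4)
for n in d:
    r=h.fit([d[n]],P,(q[0],q[1],F[2]),(.004,.004,.05));print(n,inF(r[0]),(r[0][2]-F[2]).round(3),round(r[1]))
plan((W(-33,92,.021),YY,6,-1),(W(-33,77,.021),YY,8,-1))
```

```text
t 23.65 p [0.4587 0.1092 0.0713] yaw -0.12 F [-33.4  92.5] f [ 0.5 -0.6  0.3] w 0.0 0.0 q [-0.    0.59  1.94  0.    0.61  1.69]
side [-37.5   5.8] 0.015 -7776
top [-33.6  11. ] 0.007 -4943
[-1, 0.0, 0.0, 0.28, 0.01, -1, 0.0, 0.0, 0.28, 0.01, -1, 0.0, 0.0, 0.28, 0.01, -1, 0.0, 0.0, 0.28, 0.01, -1, 0.0, 0.0, 0.28, 0.01, -1, 0.0, 0.0, 0.28, 0.01, -1, -0.0, 0.06, -0.0, -0.0, -1, -0.0, 0.06, -0.0, -0.0, -1, -0.0, 0.06, -0.0, -0.0, -1, -0.0, 0.06, -0.0, -0.0]
[-1, -0.0, 0.06, -0.0, -0.0, -1, -0.0, 0.06, -0.0, -0.0, -1, -0.0, 0.06, -0.0, -0.0, -1, -0.0, 0.06, -0.0, -0.0, -1, 0, 0, 0, 0, -1, 0, 0, 0, 0, -1, 0, 0, 0, 0, -1, 0, 0, 0, 0, -1, 0, 0, 0, 0, -1, 0, 0, 0, 0]
```

Request:
play_rows(steps=[-1,0,0,0.33,0,-1,0,0,0.33,0,-1,0,0,0.33,0,-1,0,0,0.33,0,-1,0,0,0.33,0,-1,0,0.1,0,0,-1,0,0.1,0,0,-1,0,0.1,0,0,-1,0,0.1,0,0,-1,0,0.1,0,0])

```text
time: 24.75
position: [0.4576, 0.0937, 0.0222]
tool_rot: [0.998, -0.058, 0.0, -0.0]
ft_force: [0.2, 0.1, -0.4]
grip_width: 0.0002
grip_force: 0.0
```

Request:
play_rows(steps=[-1,0,0,0,0,-1,0,0,0,0,-1,0,-0.2,0,0,-1,0,-0.2,-0.3,0,0.4,0,0,-0.5,0,0.4,0,0,-0.5,0,0.4,0,0,-0.5,0,0.4,0,0,0,0,0.4,0,0,0,0,0.4,0,0,0,0])

```text
time: 25.75
position: [0.4583, 0.1062, 0.0755]
tool_rot: [0.998, -0.058, -0.0, 0.0]
ft_force: [0.4, 0.6, 0.2]
grip_width: 0.0404
grip_force: 0.0
```

Run:
```python
from plan import *
import h,pickle
rep()
d={n:robot.camera(n) for n in("side",)};pickle.dump(d,open("c7.pkl","wb"))
P=h.sc(h.rect(-25,25,-61,61,24));q=W(-35,2)
for n in d:
    r=h.fit([d[n]],P,(q[0],q[1],F[2]),(.004,.004,.05));print(n,inF(r[0]),(r[0][2]-F[2]).round(3),round(r[1]))
plan((W(-82,0,.07),YY,11,.4),(W(-82,0,.0205),YY,9,.4))
```

```text
t 25.75 p [0.4583 0.1062 0.0755] yaw -0.1158 F [-33.5  89.6] f [0.4 0.6 0.2] w 0.0404 0.0 q [-0.01  0.58  1.94  0.    0.62  1.68]
side [-37.5   5.9] 0.016 -7796
[0.4, -0.15, 0.27, 0.02, 0.0, 0.4, -0.15, 0.27, 0.02, 0.0, 0.4, -0.15, 0.27, 0.02, 0.0, 0.4, -0.15, 0.27, 0.02, 0.0, 0.4, -0.15, 0.27, 0.02, 0.0, 0.4, -0.15, 0.27, 0.02, 0.0, 0.4, -0.15, 0.27, 0.02, 0.0, 0.4, -0.15, 0.27, 0.02, 0.0, 0.4, -0.15, 0.27, 0.02, 0.0, 0.4, -0.15, 0.27, 0.02, 0.0]
[0.4, -0.15, 0.27, 0.02, 0.0, 0.4, 0.0, -0.0, 0.18, -0.0, 0.4, 0.0, -0.0, 0.18, -0.0, 0.4, 0.0, -0.0, 0.18, -0.0, 0.4, 0.0, -0.0, 0.18, -0.0, 0.4, 0.0, -0.0, 0.18, -0.0, 0.4, 0.0, -0.0, 0.18, -0.0, 0.4, 0.0, -0.0, 0.18, -0.0, 0.4, 0.0, -0.0, 0.18, -0.0, 0.4, 0.0, -0.0, 0.18, -0.0]
```

Run:
```python
from plan import *
import h,pickle,cv2
d=pickle.load(open("c7.pkl","rb"));c=d["side"]
def prof(x,z,ys):
    uv=np.array([h.proj(c,[W(x,y,z)])[0] for y in ys],np.float32)
    return cv2.remap(c["image"],uv[None,:,0].copy(),uv[None,:,1].copy(),cv2.INTER_LINEAR)[0].astype(int)
for x,z in((-37,.024),(-75,.016)):
    for s in(1,-1):
        ys=np.arange(50,76,2)*s;p=prof(x,z,ys);print(x,[(int(y),int(v[0]),int(v[2])) for y,v in zip(ys,p)])
```

```text
-37 [(50, 249, 166), (52, 249, 166), (54, 250, 166), (56, 250, 166), (58, 250, 166), (60, 250, 166), (62, 250, 166), (64, 250, 166), (66, 251, 169), (68, 251, 171), (70, 251, 172), (72, 251, 171), (74, 250, 167)]
-37 [(-50, 249, 164), (-52, 245, 157), (-54, 240, 147), (-56, 207, 117), (-58, 166, 82), (-60, 158, 78), (-62, 159, 83), (-64, 190, 109), (-66, 226, 137), (-68, 237, 150), (-70, 246, 161), (-72, 247, 162), (-74, 247, 162)]
-75 [(50, 118, 46), (52, 117, 46), (54, 117, 46), (56, 118, 47), (58, 126, 50), (60, 147, 58), (62, 179, 83), (64, 220, 126), (66, 244, 153), (68, 249, 166), (70, 251, 171), (72, 251, 171), (74, 250, 169)]
-75 [(-50, 117, 45), (-52, 117, 45), (-54, 117, 46), (-56, 117, 46), (-58, 117, 46), (-60, 130, 57), (-62, 150, 75), (-64, 182, 101), (-66, 218, 130), (-68, 235, 146), (-70, 242, 154), (-72, 243, 154), (-74, 241, 152)]
```

The right panel edge reads -55.5 mm relative to the sheet edges, so the panel is still about 5.5 mm left. The fingertips are thinner than I assumed and never touched it. Nudging again, about 8 mm further.

Request:
play_rows(steps=[-1,0,0,0,0,-1,0,0,0,0,-1,0,0,0.36,0,-1,0,0,0.36,0,-1,0,0,0.36,0,-1,0,0,0.36,0,-1,0,0,0.36,0,-1,0,0.15,0,0,-1,0,0.15,0,0,-1,0,0.1,0,0])

```text
time: 26.8
position: [0.4574, 0.0936, 0.022]
tool_rot: [0.998, -0.058, 0.0, 0.0]
ft_force: [0.7, 0.7, 0.3]
grip_width: 0.0004
grip_force: 0.0
```

Request:
play_rows(steps=[-1,0,0.1,0,0,-1,0,0.1,0,0,-1,0,0.07,0,0,-1,0,0,0,0,-1,0,-0.2,0,0,-1,0,-0.2,-0.3,0,-0.5,0,0,-0.5,0,0.4,0,0,-0.5,0,0.4,0,0,-0.5,0,0.4,0,0,0,0])

```text
time: 27.8
position: [0.4591, 0.0986, 0.0778]
tool_rot: [0.998, -0.058, 0.002, -0.0]
ft_force: [0.4, 0.2, 0.5]
grip_width: 0.0247
grip_force: 0.0
```

Run:
```python
from plan import *
import h,pickle
rep()
d={n:robot.camera(n) for n in("side",)};pickle.dump(d,open("c7.pkl","wb"))
P=h.sc(h.rect(-25,25,-61,61,24));q=W(-35,2)
for n in d:
    r=h.fit([d[n]],P,(q[0],q[1],F[2]),(.004,.004,.05));print(n,inF(r[0]),(r[0][2]-F[2]).round(3),round(r[1]))
plan((W(-82,0,.07),YY,11,.4),(W(-82,0,.0205),YY,9,.4))
```

```text
t 27.8 p [0.4591 0.0986 0.0778] yaw -0.1152 F [-31.7  82.1] f [0.4 0.2 0.5] w 0.0247 0.0 q [-0.03  0.57  1.95  0.    0.62  1.66]
side [-37.5   3.6] 0.02 -7578
[0.4, -0.15, 0.25, 0.02, 0.01, 0.4, -0.15, 0.25, 0.02, 0.01, 0.4, -0.15, 0.25, 0.02, 0.01, 0.4, -0.15, 0.25, 0.02, 0.01, 0.4, -0.15, 0.25, 0.02, 0.01, 0.4, -0.15, 0.25, 0.02, 0.01, 0.4, -0.15, 0.25, 0.02, 0.01, 0.4, -0.15, 0.25, 0.02, 0.01, 0.4, -0.15, 0.25, 0.02, 0.01, 0.4, -0.15, 0.25, 0.02, 0.01]
[0.4, -0.15, 0.25, 0.02, 0.01, 0.4, 0.0, -0.0, 0.18, -0.0, 0.4, 0.0, -0.0, 0.18, -0.0, 0.4, 0.0, -0.0, 0.18, -0.0, 0.4, 0.0, -0.0, 0.18, -0.0, 0.4, 0.0, -0.0, 0.18, -0.0, 0.4, 0.0, -0.0, 0.18, -0.0, 0.4, 0.0, -0.0, 0.18, -0.0, 0.4, 0.0, -0.0, 0.18, -0.0, 0.4, 0.0, -0.0, 0.18, -0.0]
```

Request:
play_rows(steps=[0.4,-0.15,0.25,0.02,0.01,0.4,-0.15,0.25,0.02,0.01,0.4,-0.15,0.25,0.02,0.01,0.4,-0.15,0.25,0.02,0.01,0.4,-0.15,0.25,0.02,0.01,0.4,-0.15,0.25,0.02,0.01,0.4,-0.15,0.25,0.02,0.01,0.4,-0.15,0.25,0.02,0.01,0.4,-0.15,0.25,0.02,0.01,0.4,-0.15,0.25,0.02,0.01])

```text
time: 28.85
position: [0.4037, 0.0283, 0.0698]
tool_rot: [0.998, -0.063, 0.0, 0.0]
ft_force: [0.2, -0.0, -0.3]
grip_width: 0.0609
grip_force: 0.0
```

Request:
play_rows(steps=[0.4,-0.15,0.25,0.02,0,0.4,0,0,0.32,0,0.4,0,0,0.32,0,0.4,0,0,0.32,0,0.4,0,0,0.32,0,0.4,0,0,0.32,0,0.4,0,0,0,0,0.4,0,0,0,0,0.4,0,0,0,0,0.4,0,0,0,0])

```text
time: 29.85
position: [0.3989, 0.022, 0.0216]
tool_rot: [0.998, -0.063, 0.0, 0.0]
ft_force: [-0.1, 0.2, 1.4]
grip_width: 0.0607
grip_force: 0.0
```

Run:
```python
from plan import *
rep()
```

```text
t 29.85 p [0.3989 0.022  0.0216] yaw -0.1261 F [-82.2  -1.2] f [-0.1  0.2  1.4] w 0.0607 0.0 q [-0.23  0.67  2.14 -0.    0.33  1.47]
```

Request:
play_rows(steps=[0.4,0,0,0.08,0,0.4,0.15,0,0,0,0.4,0.15,0,0,0,0.4,0.15,0,0,0,0.4,0.15,0,0,0,0.4,0.15,0,0,0,0.4,0.15,0,0,0,0.4,0.15,0,0,0,0.4,0.15,0,0,0,0.4,0.15,0,0,0])

```text
time: 30.85
position: [0.4391, 0.0169, 0.0188]
tool_rot: [0.998, -0.063, -0.0, -0.0]
ft_force: [-0.6, -0.2, 0.6]
grip_width: 0.0607
grip_force: 0.2
```

Run:
```python
from plan import *
import h,pickle
rep()
d={n:robot.camera(n) for n in("side",)}
P=h.sc(h.rect(-25,25,-61,61,24))
for q in(W(-10,2),):
    r=h.fit([d["side"]],P,(q[0],q[1],F[2]),(.006,.004,.05));print(inF(r[0]),(r[0][2]-F[2]).round(3),round(r[1]))
```

```text
t 30.85 p [0.4391 0.0169 0.0188] yaw -0.1262 F [-41.7  -1.4] f [-0.6 -0.2  0.6] w 0.0607 0.2 q [-0.22  0.69  2.04  0.    0.41  1.48]
[-11.9   5.1] 0.015 -6084
```

Request:
play_rows(steps=[0.4,0.15,0,0,0,0.4,0.15,0,0,0,0.4,0.2,0,0,0,0.4,0.2,0,0,0,0.4,0.2,0,0,0,0.4,0.2,0,0,0,0.4,0.2,0,0,0,0.4,0.2,0,0,0,0.4,0.2,0,0,0,0.4,0.2,0,0,0])

```text
time: 31.9
position: [0.4958, 0.0097, 0.0188]
tool_rot: [0.998, -0.063, -0.0, -0.0]
ft_force: [-0.4, -0.0, 0.4]
grip_width: 0.0608
grip_force: 0.2
```

Request:
play_rows(steps=[0.4,0.1,0,0,0,0.4,0.1,0,0,0,0.4,0.1,0,0,0,0.4,0.1,0,0,0,0.4,0.1,0,0,0,0.4,0.1,0,0,0,0.4,0,0,0,0,0.4,0,0,0,0,0.4,0,0,0,0,0.4,0,0,0,0])

```text
time: 32.9
position: [0.5091, 0.0081, 0.0185]
tool_rot: [0.998, -0.062, -0.004, -0.0]
ft_force: [-6.5, -1.1, 2.7]
grip_width: 0.0607
grip_force: 2.9
```

Run:
```python
from plan import *
rep()
```

```text
t 32.9 p [0.5091 0.0081 0.0185] yaw -0.1249 F [28.8 -1.7] f [-6.5 -1.1  2.7] w 0.0607 2.9 q [-0.2   0.72  1.86 -0.    0.57  1.49]
```

Request:
play_rows(steps=[0.4,0.1,0,0,0,0.4,0.1,0,0,0,0.4,0.1,0,0,0,0.4,0,0,0,0,0.4,0,0,0,0,0.4,0,0,0,0,0.4,0,0,0,0,0.4,0,0,0,0,0.4,0,0,0,0,0.4,0,0,0,0])

```text
time: 33.9
position: [0.5093, 0.0084, 0.018]
tool_rot: [0.998, -0.062, -0.013, -0.001]
ft_force: [-17.3, -1.0, 11.5]
grip_width: 0.0612
grip_force: 8.4
```

Run:
```python
from plan import *
rep()
```

```text
t 33.9 p [0.5093 0.0084 0.018 ] yaw -0.1239 F [29.  -1.4] f [-17.3  -1.   11.5] w 0.0612 8.4 q [-0.2   0.72  1.85 -0.    0.6   1.49]
```

Solid stop at 17 N, so the panel is tight. Backing off and measuring the top rail for the next grasp.

Request:
play_rows(steps=[0.4,-0.3,0,0,0,0.4,-0.3,0,0,0,0.4,0,0,-0.5,0,0.4,0,0,-1,0,0.4,0,0,-1,0,0.4,0,0,-1,0,1,0,0,-0.5,0,1,0,0,0,0,1,0,0,0,0,1,0,0,0,0])

```text
time: 34.9
position: [0.5038, 0.0087, 0.1378]
tool_rot: [0.998, -0.063, -0.001, -0.0]
ft_force: [-1.0, 0.4, -0.5]
grip_width: 0.0833
grip_force: 0.0
```

Run:
```python
from plan import *
import h,pickle
rep()
d={n:robot.camera(n) for n in("side","top")};pickle.dump(d,open("c8.pkl","wb"))
U=h.sc(h.rect(-22,22,-52.25,52.25,18))
for n in d:
    r=h.fit([d[n]],U,(.400,-.3125,-.247),(.006,.006,.03));print(n,r[0].round(4),round(r[1]))
c=d["top"]
T=(.401,-.312,.09);Y=np.pi/2-.247
plan((T,Y,16,1),((T[0],T[1],.06),Y,3,1))
```

```text
t 34.9 p [0.5038 0.0087 0.1378] yaw -0.1264 F [23.5 -1.8] f [-1.   0.4 -0.5] w 0.0833 0.0 q [-0.2   0.5   1.81  0.    0.83  1.49]
side [ 0.3972 -0.3129 -0.2475] -2924
top [ 0.4002 -0.3121 -0.25  ] -1342
[1, -0.13, 0.69, 0.1, -0.91, 1, -0.19, 0.68, 0.1, -0.91, 1, -0.25, 0.66, 0.1, -0.91, 1, -0.31, 0.63, 0.1, -0.91, 1, -0.36, 0.6, 0.1, -0.91, 1, -0.42, 0.56, 0.1, -0.91, 1, -0.47, 0.52, 0.1, -0.91, 1, -0.51, 0.48, 0.1, -0.91, 1, -0.55, 0.43, 0.1, -0.91, 1, -0.59, 0.38, 0.1, -0.91]
[1, -0.62, 0.32, 0.1, -0.91, 1, -0.65, 0.27, 0.1, -0.91, 1, -0.67, 0.21, 0.1, -0.91, 1, -0.69, 0.15, 0.1, -0.91, 1, -0.7, 0.08, 0.1, -0.91, 1, -0.7, 0.02, 0.1, -0.91, 1, 0.0, 0.0, 0.33, -0.0, 1, 0.0, 0.0, 0.33, -0.0, 1, 0.0, 0.0, 0.33, -0.0, 1, 0, 0, 0, 0]
```

Request:
play_rows(steps=[1,-0.13,0.69,0.1,-0.91,1,-0.19,0.68,0.1,-0.91,1,-0.25,0.66,0.1,-0.91,1,-0.31,0.63,0.1,-0.91,1,-0.36,0.6,0.1,-0.91,1,-0.42,0.56,0.1,-0.91,1,-0.47,0.52,0.1,-0.91,1,-0.51,0.48,0.1,-0.91,1,-0.55,0.43,0.1,-0.91,1,-0.59,0.38,0.1,-0.91])

```text
time: 36.0
position: [0.4397, -0.1925, 0.1078]
tool_rot: [0.923, 0.384, -0.0, -0.001]
ft_force: [0.0, 0.5, -0.2]
grip_width: 0.087
grip_force: 0.0
```

Request:
play_rows(steps=[1,-0.62,0.32,0.1,-0.91,1,-0.65,0.27,0.1,-0.91,1,-0.67,0.21,0.1,-0.91,1,-0.69,0.15,0.1,-0.91,1,-0.7,0.08,0.1,-0.91,1,-0.7,0.02,0.1,-0.91,1,0,0,0.33,0,1,0,0,0.33,0,1,0,0,0.33,0,1,0,0,0,0])

```text
time: 37.0
position: [0.4016, -0.3104, 0.0593]
tool_rot: [0.787, 0.617, -0.0, -0.002]
ft_force: [-1.2, -0.2, -0.8]
grip_width: 0.0872
grip_force: 0.0
```

Run:
```python
from plan import *
rep()
T=(.3985,-.3125,.011);Y=np.pi/2-.2485
plan((T,Y,6,1),(T,Y,4,-1))
```

```text
t 37.0 p [ 0.4016 -0.3104  0.0593] yaw 1.3303 F [ -39.4 -330.8] f [-1.2 -0.2 -0.8] w 0.0872 0.0 q [-0.88  0.64  1.85  0.    0.65 -0.64]
[1, -0.02, -0.01, 0.27, 0.01, 1, -0.02, -0.01, 0.27, 0.01, 1, -0.02, -0.01, 0.27, 0.01, 1, -0.02, -0.01, 0.27, 0.01, 1, -0.02, -0.01, 0.27, 0.01, 1, -0.02, -0.01, 0.27, 0.01, -1, 0.0, 0.0, -0.0, -0.0, -1, 0.0, 0.0, -0.0, -0.0, -1, 0.0, 0.0, -0.0, -0.0, -1, 0.0, 0.0, -0.0, -0.0]
```

Request:
play_rows(steps=[1,-0.02,-0.01,0.27,0.01,1,-0.02,-0.01,0.27,0.01,1,-0.02,-0.01,0.27,0.01,1,-0.02,-0.01,0.27,0.01,1,-0.02,-0.01,0.27,0.01,1,-0.02,-0.01,0.26,0.01,1,0,0,0,0,-1,0,0,0,0,-1,0,0,0,0,-1,0,0,0,0], grip_force=20)

```text
time: 38.0
position: [0.4, -0.3158, 0.0132]
tool_rot: [0.789, 0.615, 0.0, 0.0]
ft_force: [0.4, -0.7, -0.0]
grip_width: 0.0708
grip_force: 0.0
```

Request:
play_rows(steps=[-1,0,0,0,0,-1,0,0,0,0,-1,0,0,0,0,-1,0,0,0,0,-1,0,0,0,0,-1,0,0,0,0,-1,0,0,-0.5,0,-1,0,0,-1,0,-1,0,0,-1,0,-1,0,0,-1,0])

```text
time: 39.0
position: [0.3996, -0.3153, 0.1186]
tool_rot: [0.789, 0.615, 0.0, -0.001]
ft_force: [0.4, -0.2, -0.7]
grip_width: 0.0435
grip_force: 20.0
```

Run:
```python
from plan import *
rep()
plan((W(-60,0,.13),YX,13,-1),(W(-60,0,.045),YX,6,-1))
```

```text
t 39.0 p [ 0.3996 -0.3153  0.1186] yaw 1.3237 F [ -40.9 -336. ] f [ 0.4 -0.2 -0.7] w 0.0435 20.0 q [-0.89  0.53  1.82  0.    0.79 -0.64]
[-1, 0.85, -0.16, -0.03, -0.1, -1, 0.85, -0.15, -0.03, -0.1, -1, 0.85, -0.14, -0.03, -0.1, -1, 0.85, -0.13, -0.03, -0.1, -1, 0.85, -0.12, -0.03, -0.1, -1, 0.86, -0.12, -0.03, -0.1, -1, 0.86, -0.11, -0.03, -0.1, -1, 0.86, -0.1, -0.03, -0.1, -1, 0.86, -0.09, -0.03, -0.1, -1, 0.86, -0.08, -0.03, -0.1]
[-1, 0.86, -0.07, -0.03, -0.1, -1, 0.86, -0.07, -0.03, -0.1, -1, 0.86, -0.06, -0.03, -0.1, -1, 0.0, 0.0, 0.47, -0.0, -1, 0.0, 0.0, 0.47, -0.0, -1, 0.0, 0.0, 0.47, -0.0, -1, 0.0, 0.0, 0.47, -0.0, -1, 0.0, 0.0, 0.47, -0.0, -1, 0.0, 0.0, 0.47, -0.0, -1, 0, 0, 0, 0]
```

Request:
play_rows(steps=[-1,0.85,-0.16,-0.03,-0.1,-1,0.85,-0.15,-0.03,-0.1,-1,0.85,-0.14,-0.03,-0.1,-1,0.85,-0.13,-0.03,-0.1,-1,0.85,-0.12,-0.03,-0.1,-1,0.86,-0.12,-0.03,-0.1,-1,0.86,-0.11,-0.03,-0.1,-1,0.86,-0.1,-0.03,-0.1,-1,0.86,-0.09,-0.03,-0.1,-1,0.86,-0.08,-0.03,-0.1])

```text
time: 40.0
position: [0.4159, -0.056, 0.1268]
tool_rot: [0.757, 0.653, 0.0, -0.0]
ft_force: [1.2, -0.7, -0.3]
grip_width: 0.0436
grip_force: 20.0
```

Request:
play_rows(steps=[-1,0.86,-0.07,-0.03,-0.1,-1,0.86,-0.07,-0.03,-0.1,-1,0.77,-0.06,-0.03,-0.1,-1,0,0,0.47,0,-1,0,0,0.47,0,-1,0,0,0.47,0,-1,0,0,0.47,0,-1,0,0,0.47,0,-1,0,0,0.47,0,-1,0,0,0,0])

```text
time: 41.0
position: [0.4195, 0.018, 0.0437]
tool_rot: [0.747, 0.665, -0.001, -0.001]
ft_force: [-0.5, 0.4, -0.3]
grip_width: 0.0436
grip_force: 20.0
```

Run:
```python
from plan import *
import h,pickle,cv2
rep();o,p,y=state()
d={n:robot.camera(n) for n in("side",)};pickle.dump(d,open("c9.pkl","wb"));c=d["side"]
z=p[2]-.0133
a=y-np.pi/2
def prof(x,z,ys):
    uv=np.array([h.proj(c,[W(x,yy,z)])[0] for yy in ys],np.float32)
    return cv2.remap(c["image"],uv[None,:,0].copy(),uv[None,:,1].copy(),cv2.INTER_LINEAR)[0].astype(int)
fx=inF(p)[0]
for s in(1,-1):
    ys=np.arange(40,76,2)*s;q=prof(fx,z+.018,ys);print("rail",[(int(yy),int(v[0]),int(v[2])) for yy,v in zip(ys,q)])
for s in(1,-1):
    ys=np.arange(54,72,2)*s;q=prof(-82,.016,ys);print("sheet",[(int(yy),int(v[0]),int(v[2])) for yy,v in zip(ys,q)])
```

```text
t 41.0 p [0.4195 0.018  0.0437] yaw 1.4537 F [-61.4  -2.8] f [-0.5  0.4 -0.3] w 0.0436 20.0 q [-0.22  0.62  2.08  0.    0.44 -0.11]
rail [(40, 108, 93), (42, 147, 102), (44, 193, 120), (46, 235, 137), (48, 241, 143), (50, 246, 148), (52, 246, 148), (54, 246, 149), (56, 247, 150), (58, 248, 152), (60, 249, 154), (62, 250, 159), (64, 251, 166), (66, 251, 170), (68, 251, 172), (70, 251, 171), (72, 250, 168), (74, 249, 164)]
rail [(-40, 180, 114), (-42, 224, 131), (-44, 237, 140), (-46, 246, 147), (-48, 244, 143), (-50, 241, 138), (-52, 242, 139), (-54, 240, 138), (-56, 225, 121), (-58, 209, 106), (-60, 179, 90), (-62, 170, 89), (-64, 207, 119), (-66, 235, 144), (-68, 243, 156), (-70, 248, 163), (-72, 247, 162), (-74, 247, 162)]
sheet [(54, 117, 47), (56, 116, 46), (58, 121, 49), (60, 139, 63), (62, 166, 86), (64, 216, 128), (66, 244, 156), (68, 249, 168), (70, 251, 173)]
sheet [(-54, 112, 44), (-56, 113, 46), (-58, 114, 47), (-60, 132, 60), (-62, 152, 76), (-64, 192, 106), (-66, 230, 135), (-68, 239, 147), (-70, 246, 157)]
```

The rail is centred within about 2 mm of the sheet. Lowering and inserting it.

Request:
play_rows(steps=[-1,-0.05,0,0.22,0,-1,0,0,0.22,0,-1,0,0.2,0,0,-1,0,0.2,0,0,-1,0,0.2,0,0,-1,0,0.2,0,0,-1,0,0.2,0,0,-1,0,0.2,0,0,-1,0,0.2,0,0,-1,0,0.2,0,0])

```text
time: 42.05
position: [0.4683, 0.0107, 0.0318]
tool_rot: [0.747, 0.665, -0.0, -0.0]
ft_force: [-0.0, -0.8, -0.5]
grip_width: 0.0436
grip_force: 20.0
```

Run:
```python
from plan import *
rep()
```

```text
t 42.05 p [0.4683 0.0107 0.0318] yaw 1.4538 F [-12.   -4.1] f [-0.  -0.8 -0.5] w 0.0436 20.0 q [-0.22  0.67  1.97  0.    0.51 -0.1 ]
```

Request:
play_rows(steps=[-1,0,0,0.05,0,-1,0,0.1,0,0,-1,0,0.15,0,0,-1,0,0.15,0,0,-1,0,0.15,0,0,-1,0,0.15,0,0,-1,0,0.15,0,0,-1,0,0.15,0,0,-1,0,0.1,0,0,-1,0,0,0,0])

```text
time: 43.05
position: [0.5013, 0.0067, 0.0303]
tool_rot: [0.747, 0.665, 0.0, 0.0]
ft_force: [0.1, -0.0, -1.2]
grip_width: 0.0436
grip_force: 20.0
```

Run:
```python
from plan import *
rep()
```

```text
t 43.05 p [0.5013 0.0067 0.0303] yaw 1.4538 F [21.3 -4. ] f [ 0.1 -0.  -1.2] w 0.0436 20.0 q [-0.21  0.69  1.88  0.    0.57 -0.09]
```

Now at x≈21 with no force yet; the tight place is TCP≈24. Pressing on gently.

Request:
play_rows(steps=[-1,0,0.1,0,0,-1,0,0.1,0,0,-1,0,0.1,0,0,-1,0,0,0,0,-1,0,0,0,0,-1,0,0,0,0,-1,0,0,0,0,-1,0,0,0,0,-1,0,0,0,0,-1,0,0,0,0])

```text
time: 44.05
position: [0.5041, 0.0067, 0.0296]
tool_rot: [0.747, 0.665, -0.004, -0.004]
ft_force: [-7.3, -1.6, 2.5]
grip_width: 0.0436
grip_force: 20.0
```

Run:
```python
from plan import *
rep()
```

```text
t 44.05 p [0.5041 0.0067 0.0296] yaw 1.454 F [24.1 -3.7] f [-7.3 -1.6  2.5] w 0.0436 20.0 q [-0.21  0.7   1.87 -0.    0.59 -0.09]
```

Request:
play_rows(steps=[-1,0,0.1,0,0,-1,0,0.1,0,0,-1,0,0.1,0,0,-1,0,0,0,0,-1,0,0,0,0,-1,0,0,0,0,-1,0,0,0,0,-1,0,-0.2,0,0,-1,0,-0.2,0,0,-1,0,-0.1,0,0])

```text
time: 45.05
position: [0.5037, 0.0065, 0.0303]
tool_rot: [0.747, 0.665, 0.0, 0.0]
ft_force: [0.1, 0.1, -1.3]
grip_width: 0.0432
grip_force: 20.0
```

Request:
play_rows(steps=[0.4,0,0,0,0,0.4,0,0,0,0,0.4,0,0,0,0,0.4,0,0,0,0,0.4,0,0,-0.3,0,0.4,0,0,-0.6,0,0.4,0,0,-1,0,0.4,0,0,-1,0,0.4,0,0,-1,0,0.4,0,0,0,0])

```text
time: 46.05
position: [0.5065, 0.006, 0.1515]
tool_rot: [0.747, 0.665, 0.003, 0.004]
ft_force: [0.8, -0.3, -0.3]
grip_width: 0.0609
grip_force: 0.0
```

Run:
```python
from plan import *
rep()
plan((W(60,-200,.2),YY+.9,10,.0),(W(60,-330,.2),YY,10,.0))
```

```text
t 46.05 p [0.5065 0.006  0.1515] yaw 1.454 F [26.5 -4.1] f [ 0.8 -0.3 -0.3] w 0.0609 0.0 q [-0.21  0.47  1.8   0.    0.86 -0.09]
[0.0, -0.65, 0.11, -0.16, 0.67, 0.0, -0.64, 0.15, -0.16, 0.67, 0.0, -0.63, 0.2, -0.16, 0.67, 0.0, -0.62, 0.24, -0.16, 0.67, 0.0, -0.6, 0.28, -0.16, 0.67, 0.0, -0.58, 0.32, -0.16, 0.67, 0.0, -0.56, 0.36, -0.16, 0.67, 0.0, -0.53, 0.39, -0.16, 0.67, 0.0, -0.5, 0.43, -0.16, 0.67, 0.0, -0.47, 0.46, -0.16, 0.67]
[0.0, -0.34, 0.27, -0.0, 0.9, 0.0, -0.31, 0.3, -0.0, 0.9, 0.0, -0.29, 0.33, -0.0, 0.9, 0.0, -0.26, 0.35, -0.0, 0.9, 0.0, -0.22, 0.37, -0.0, 0.9, 0.0, -0.19, 0.39, -0.0, 0.9, 0.0, -0.15, 0.41, -0.0, 0.9, 0.0, -0.12, 0.42, -0.0, 0.9, 0.0, -0.08, 0.43, -0.0, 0.9, 0.0, -0.04, 0.43, -0.0, 0.9]
```

Request:
play_rows(steps=[0.4,-0.8,0,-0.1,0,0.4,-0.8,0,-0.1,0,0.4,-0.8,0,-0.1,0,0.4,-0.8,0,-0.1,0,0.4,-0.8,0,0,0,0.4,-0.8,0,0,0,0.4,-0.8,0,0,0,0.4,-0.8,0,0,0,0.4,-0.8,0,0,0,0.4,-0.8,0,0,0])

```text
time: 47.05
position: [0.4749, -0.2325, 0.1588]
tool_rot: [0.747, 0.665, -0.0, -0.001]
ft_force: [0.9, -0.9, 0.6]
grip_width: 0.0607
grip_force: 0.0
```

Run:
```python
from plan import *
import h,pickle,cv2
rep()
d={n:robot.camera(n) for n in("side","top")};pickle.dump(d,open("c10.pkl","wb"))
near=h.sc([((2,-50,34),(2,50,34))])
for n in d:
    c=d[n];f=h.fit([c],h.FR,F,(.005,.005,.05))[0];print(n,"frame",f.round(4))
    def prof(y,z,xs):
        uv=np.array([h.proj(c,[W(x,y,z)])[0] for x in xs],np.float32)
        return cv2.remap(c["image"],uv[None,:,0].copy(),uv[None,:,1].copy(),cv2.INTER_LINEAR)[0].astype(int).sum(1)
    for y in(-65,-45,-25,0,25,45,65,):
        xs=np.arange(-20,22,2);print(y,prof(y,.0345,xs).tolist())
    print("long x 20..160 at y=0,40"); 
    for y in(-40,0,40): print(prof(y,.034,np.arange(20,170,4)).tolist())
```

```text
t 47.05 p [ 0.4749 -0.2325  0.1588] yaw 1.4537 F [  23.9 -244.7] f [ 0.9 -0.9  0.6] w 0.0607 0.0 q [-0.67  0.49  1.74  0.    0.92 -0.55]
side frame [ 0.4831  0.0191 -0.0488]
-65 [442, 469, 519, 560, 518, 473, 432, 401, 370, 479, 578, 638, 639, 640, 635, 629, 624, 624, 624, 624, 624]
-45 [222, 230, 251, 289, 324, 391, 451, 474, 425, 383, 446, 553, 633, 629, 624, 620, 616, 614, 614, 614, 614]
-25 [222, 229, 237, 251, 283, 314, 331, 344, 365, 468, 583, 633, 630, 625, 620, 615, 613, 614, 616, 616, 615]
0 [216, 215, 224, 260, 299, 325, 348, 368, 393, 416, 468, 548, 620, 622, 618, 611, 605, 598, 602, 611, 619]
25 [219, 227, 258, 292, 337, 394, 438, 396, 355, 391, 513, 628, 631, 623, 617, 611, 603, 603, 605, 606, 609]
45 [202, 199, 195, 212, 228, 243, 251, 263, 286, 317, 343, 373, 398, 394, 369, 347, 320, 301, 282, 275, 264]
65 [166, 166, 165, 163, 174, 190, 208, 225, 242, 233, 203, 169, 166, 163, 162, 160, 160, 160, 159, 159, 159]
long x 20..160 at y=0,40
[618, 610, 600, 589, 596, 612, 625, 630, 630, 624, 620, 621, 622, 572, 475, 348, 496, 611, 611, 602, 607, 619, 628, 632, 633, 628, 623, 
[... 1135 characters left out ...]
8, 310, 377, 445, 490, 526, 542, 545, 542, 532, 530, 539, 550, 565, 577, 578, 577, 576, 573, 570, 567]
long x 20..160 at y=0,40
[549, 546, 525, 516, 516, 524, 541, 553, 559, 560, 559, 558, 549, 544, 551, 545, 533, 533, 537, 530, 531, 538, 543, 548, 558, 564, 564, 562, 554, 547, 550, 542, 532, 526, 549, 569, 578, 576]
[540, 540, 536, 527, 516, 516, 525, 551, 565, 564, 557, 560, 556, 555, 550, 517, 492, 512, 535, 527, 522, 542, 547, 533, 544, 552, 560, 562, 555, 550, 547, 526, 497, 508, 550, 575, 588, 585]
[524, 532, 537, 526, 517, 520, 534, 549, 560, 564, 568, 568, 560, 562, 561, 538, 529, 539, 545, 541, 539, 545, 549, 552, 561, 559, 564, 562, 555, 558, 562, 549, 525, 525, 552, 572, 583, 589]
```

Side-view edges: the mid-rail and lip shadow lines are 64 mm apart (nominal 65). Top view: the top rail's outer face is 1–2 mm inside the stile ends, uniform along its length. All parts are tight, so I'm handing in.

```bash
python3 -c "
from rig import robot
print(robot.hand_in())"
```

```text
the job is handed in; nothing more can be done
None
```

I fitted the middle rail, panel and top rail, pushed each to a firm stop, and handed the job in at about 47 s of the 72 s; no verdict came back. In the last images the top rail's outer face is 1–2 mm inside the stile ends. I kept the arm clear of the sanding block, tape measure, marker and square, but did not re-measure them at the end.

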